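# Load the medicine pot carousel

### The job

Lift the loose cover plate off its pins on the carousel, and put every medicine pot waiting on the paper liner into the carousel through the port, one pot to a well, clicking the turret on to the next well after each, so that in the end an empty well stands clicked in under the port. Then seat the cover plate flat on its two pins again, and leave the other things on the trolley where they are.

Things in the scene. Friction and masses are not known exactly. Their poses are not given: they have to be found in the camera images.
- housing: pot carousel fixed to the trolley: white box 260 x 260 x 70 mm tall with a clear 6 mm deck. Origin: centre of its underside; z up, x points from the loading port (on the -x side) to the turret axis and on to its back. Under the deck a white turret with six open wells turns about the vertical axis through the origin
- port (a point): middle of the loading port, at the deck's top face (70 mm above the trolley), axes as the housing's. The port is the only opening: 80 mm along x by 56 mm along y. Two steel pins, 8 mm thick and 15 mm tall with tapered tips, stand on the deck 46 mm either side of it along y; the cover hangs on them
- turret (a joint): angle of the turret in rad, growing counter-clockwise seen from above; a click every 1.0472 rad (60 degrees): 0, 1.047, 2.094 .. 5.236, stops at -0.3 and 6.0. It starts at about 0. At a click one well stands exactly under the port. The detent pulls it into the nearest click; turning past takes about 0.17 N m at most
- knob (a point): grip point of the turret's knob: on the turret axis, 97 mm above the trolley. The knob is a black upright bar 52 mm long (the point's x axis, which turns with the turret), 14 mm thick (y), its top 106 mm and its underside 78 mm above the trolley (8 mm over the deck)
- cover: loose aluminium cover plate 92 mm (x) x 124 mm (y) x 5 mm, 0.22 kg, with two 12 mm square holes 46 mm either side of its middle along y, and a grey bar handle standing on its middle: 50 mm along y, 12 mm thick along x, its top 35 mm above the plate's underside. Origin: centre of the underside, z up. Seated, its origin lies at point port and its y along the housing's y (either way round)
- stock_liner: white paper liner 280 x 190 mm flat on the trolley, on one side of the housing, where the pots wait (among two bystanders). Origin: its centre
- clear_liner: white paper liner 280 x 190 mm flat on the trolley on the other side of the housing, kept clear: room to lay the cover meanwhile. Origin: its centre
- well0 (a point): middle of turret well 0 on its floor, 16 mm above the trolley and 76 mm from the axis; turns with the turret; it is under the port at turret = 0.000. The well is a 60 degree sector from radius 22 to 118 mm between 4 mm vanes whose tops are 10 mm below the deck's top; thick footings 16 mm high along the vanes and the rim leave a pocket at its bottom (about 48 mm square) that takes one pot; above them there is room for fingers
- well1 (a point): middle of turret well 1 on its floor, 16 mm above the trolley and 76 mm from the axis; turns with the turret; it is under the port at turret = 1.047. The well is a 60 degree sector from radius 22 to 118 mm between 4 mm vanes whose tops are 10 mm below the deck's top; thick footings 16 mm high along the vanes and the rim leave a pocket at its bottom (about 48 mm square) that takes one pot; above them there is room for fingers
- well2 (a point): middle of turret well 2 on its floor, 16 mm above the trolley and 76 mm from the axis; turns with the turret; it is under the port at turret = 2.094. The well is a 60 degree sector from radius 22 to 118 mm between 4 mm vanes whose tops are 10 mm below the deck's top; thick footings 16 mm high along the vanes and the rim leave a pocket at its bottom (about 48 mm square) that takes one pot; above them there is room for fingers
- well3 (a point): middle of turret well 3 on its floor, 16 mm above the trolley and 76 mm from the axis; turns with the turret; it is under the port at turret = 3.142. The well is a 60 degree sector from radius 22 to 118 mm between 4 mm vanes whose tops are 10 mm below the deck's top; thick footings 16 mm high along the vanes and the rim leave a pocket at its bottom (about 48 mm square) that takes one pot; above them there is room for fingers
- well4 (a point): middle of turret well 4 on its floor, 16 mm above the trolley and 76 mm from the axis; turns with the turret; it is under the port at turret = 4.189. The well is a 60 degree sector from radius 22 to 118 mm between 4 mm vanes whose tops are 10 mm below the deck's top; thick footings 16 mm high along the vanes and the rim leave a pocket at its bottom (about 48 mm square) that takes one pot; above them there is room for fingers
- well5 (a point): middle of turret well 5 on its floor, 16 mm above the trolley and 76 mm from the axis; turns with the turret; it is under the port at turret = 5.236. The well is a 60 degree sector from radius 22 to 118 mm between 4 mm vanes whose tops are 10 mm below the deck's top; thick footings 16 mm high along the vanes and the rim leave a pocket at its bottom (about 48 mm square) that takes one pot; above them there is room for fingers
- pot1: sealed medicine pot: amber glass cylinder with a white lid, 30 mm diameter, 44 mm tall, 50 g, bottom-heavy (thick base). Origin: on its axis at mid-height; z along its axis towards the lid. May be absent
- pot2: sealed medicine pot: amber glass cylinder with a white lid, 30 mm diameter, 44 mm tall, 50 g, bottom-heavy (thick base). Origin: on its axis at mid-height; z along its axis towards the lid. May be absent
- pot3: sealed medicine pot: amber glass cylinder with a white lid, 30 mm diameter, 44 mm tall, 50 g, bottom-heavy (thick base). Origin: on its axis at mid-height; z along its axis towards the lid. May be absent
- pot4: sealed medicine pot: amber glass cylinder with a white lid, 30 mm diameter, 44 mm tall, 50 g, bottom-heavy (thick base). Origin: on its axis at mid-height; z along its axis towards the lid. May be absent
- pot5: sealed medicine pot: amber glass cylinder with a white lid, 30 mm diameter, 44 mm tall, 50 g, bottom-heavy (thick base). Origin: on its axis at mid-height; z along its axis towards the lid. May be absent
- tall_bottle: tall amber bottle, 34 mm diameter, 92 mm tall, white cap: a bystander that stands among the pots; origin: centre of its underside
- wide_tub: low white tub, 48 mm diameter, 34 mm tall: a bystander that stands among the pots; origin: centre of its underside
- tape_roll: white roll of tape lying flat, 64 mm diameter, 25 mm high: bystander; origin: centre of its underside
- dish: steel bowl, 120 mm diameter, 35 mm high: bystander; origin: centre of its underside
- mouse: black computer mouse, 105 x 60 x 30 mm: bystander; origin: centre of its underside
- scanner: hand scanner lying flat, about 165 x 65 x 30 mm: bystander; origin: on its underside
Not all that is in view belongs to the job. What is shaped like the pot5 but blue or green is not meant.

How it is judged:
By the outcome, as a careful person would: the job done as asked, in the order asked, and still so for the second after the job is handed in, with the robot touching nothing.
Of pot1, pot2, pot3, pot4, pot5 only 3 to 5 are there at a start; the rules pass over those that are not, and their reading is None.
At some moment in a run one of pot1, pot2, pot3, pot4, pot5, cover may be knocked a few centimetres aside while the robot is not near it.
It also fails if it takes over 210 s, if anything falls off the work surface, if the arm or the gripper's body presses on something with over 40 N, if the wrist force passes 120 N, or if a joint passes its speed limit or range.

### The arm

A 6-joint arm with a two-finger parallel gripper is mounted at the origin on the work surface. World frame = base frame: x ahead of the robot, y to its left, z up, the work surface at z = 0. Lengths are in m, angles in degrees, forces in N, time in s.
With the tool pointing down it reaches from about 0.25 to 0.725 m from the base axis. Payload 9.7 kg.
Tool frame: the origin (TCP) lies between the finger pads; the fingertips stand 11 mm ahead of it and the grasp point (between the pads) lies 8 mm behind it; z points along the fingers, x is the direction in which the jaws open and shut, and the axes are right-handed (so a half turn about z gives the same grasp; the last joint's range is limited). The gripper opens to 85 mm and grips with 20 to 120 N. Pads are 22 mm wide; open, the fingers measure 114 mm over their backs; the gripper's body (76 mm by 85 mm) begins 54 mm behind the grasp point. The pads swing forward as they close: fully open they stand 13 mm farther back than shut.
Start: joints at [-66.864, 4.979, 10.078, 95.1, 0, 90], TCP at [0.216, -0.506, 0.242] pointing down, gripper open.
Joint ranges: [-179.16, 179.16], [-48.56, 103.87], [-65.8, 70.77], [-126.05, 130.52], [-82.76, 87.17], [-180, 180]. Speed limits (degrees/s): [127.2, 127.2, 147.25, 180, 180, 180].

### API

Orientations are given as [roll, pitch, yaw] about the fixed x, y, z axes, in that order (R = Rz(yaw) Ry(pitch) Rx(roll)).
In Python, from workcell import get_obs, camera, job_done, spotter gives the robot as it stands.
- The arm moves only by the tool play_rows, never from a script. Its argument "rows" is a list of rows, each a list of 3 entries, a list of its own where there are three numbers: the closure, from 0 (fully open) to 1 (shut), then the shift along the tool's x, y, z in cm, then the turn, a rotation vector about the tool's x, y, z in degrees. In form: [[claw, [x, y, z], [wx, wy, wz]], ...]. A call has 1 to 12 rows; each row shifts and turns the pose as measured when the row begins, along the tool's axes as they then stand; what a row does not reach is not made up. A row lasts 1/10 s, in which the tool goes at most 50 mm and 8.59 degrees, less where a joint would pass 70% of its speed; a pose out of reach is approached as far as the arm can. A call is refused whole if a number of a shift passes 5 or a number of a turn 8.59, either way. A call with a gripper value outside its range is refused whole. The fingers move at their own pace and stop on an object; "newtons" is the grip in N (left out, the last holds). Time passes only in rows, so rows that do not move let the fingers close. It gives the time, the measured TCP pose, the force and the opening at its end, in the units of the state.
- get_obs(): the state, without advancing time (a new reading comes with each control period).
- camera(name): name is "side" or "top" or "wrist"; returns a dict with "img" (400x640x3 uint8, red, green, blue), "intrinsics" (3x3 intrinsics, pixels), "xyz" and "orientation" of the camera in the world. Camera axes: x right, y down, z forward; pixel columns grow to the right and rows downward; lengths in m; the calibration is good to about 2 mm. The wrist camera is an equidistant fisheye: a pixel r from the principal point sees the ray r / f radians off the axis. A picture is of the moment at which its call begins. There is no depth.
- job_done(): hands the job in, once; it reports no verdict.
Trained networks look in a picture, given as the dict that the camera call returned (one of the last four; its "shot" number tells which), for a name from the list of things; names that differ only in an ending like _2 or _b are one class to them, and where a whole thing is asked for, a point or a joint stands for the part that bears it (a point fixed in the world has none). Each returns a list of dicts, best first, with "confidence" (0 to 1); they miss things now and then, are a little off and sometimes report something else, mostly with a low value. They report only what shows in the picture. A call takes as long as a camera call. They do not tell look-alikes from the thing itself.
- spotter.spot_in(picture, thing): "point" ([x, y, z] in m, in world coordinates, good to about 4 mm: the middle of the surface that is visible of it).
- spotter.trace(picture, thing): "pixels" (400x640 bool, what is visible of it).
The state is a dict: "time": time; "q": joint angles; "qd": joint speeds; "joint_efforts": joint torques, N m; "ee_pos": TCP position; "tcp_rot": TCP orientation; "wrist_force": force on the tool from outside, world axes, zero at the start; "torque": the same for the moment, N m; "opening": finger opening in m.
Only numpy, scipy, OpenCV 4.12 (cv2) and the standard library are available. Lean on these libraries where they do the work, as an engineer would, in place of code of your own. Each camera call takes 0.05 s, during which the arm holds its last target.

## Working session

There is one attempt and no reset: what is moved stays moved. The work goes in short steps, Python scripts to look and compute and a tool call to move; the robot and the scene stay as the last step left them, time stands still between calls to the robot, and variables do not carry over. Pictures are saved under pics/ and viewed, and the job is handed in when it is done.

Besides the shell and the picture viewer there is one more tool, called after "Call:" by a JSON object that holds its "api" and its "payload". play_rows: Moves the arm, as the interface text tells. Its arguments: {"type":"object","properties":{"rows":{"type":"array","items":{"type":"array"}},"newtons":{"type":"number"}},"required":["rows"]}

```bash
ls; mkdir -p pics
cat > h.py <<'E'
import numpy as np, cv2
from scipy.spatial.transform import Rotation as R
from workcell import get_obs, camera, job_done, spotter
def save(p,n): cv2.imwrite(f'pics/{n}.png',p['img'][:,:,::-1])
E
python3 - <<'E'
from h import *
o=get_obs(); print(o)
for n in ['top','side','wrist']:
    p=camera(n); save(p,n+'0'); print(n,p['intrinsics'],p['xyz'],p['orientation'])
E
```

```text
pics
{'time': 0.0, 'q': array([-6.68652001e+01,  5.01241535e+00,  1.00330459e+01,  9.50986011e+01,
       -1.38885700e-04,  8.99997515e+01]), 'qd': array([-0.01075109,  0.01105488,  0.01709773,  0.00169409, -0.02775148,
        0.05224503]), 'joint_efforts': array([ 2.56618318e-03, -5.20385563e+01,  4.64808404e+01,  1.63501682e-02,
        1.66265731e-04,  1.77231550e-05]), 'ee_pos': array([ 0.21600787, -0.50557395,  0.24155782]), 'tcp_rot': array([ 1.79999861e+02,  7.79704712e-02, -6.68649515e+01]), 'wrist_force': array([ 0.56422675, -0.29152761,  0.21371151]), 'torque': array([ 0.03945875,  0.01395143, -0.0204722 ]), 'opening': 0.08561022111868005}
top [[437.49982775   0.         320.96487176]
 [  0.         437.49982775 192.65262029]
 [  0.           0.           1.        ]] [0.34900323 0.04635988 1.42943087] [-174.36037284   -0.49892127  -90.19893531]
side [[363.01243017   0.         317.68610816]
 [  0.         363.01243017 202.10874237]
 [  0.           0.           1.        ]] [0.13815236 0.71001205 0.8114614 ] [-133.89520154    0.16095759 -152.40647957]
wrist [[309.70691629   0.         319.29626984]
 [  0.         309.70691629 198.62511193]
 [  0.           0.           1.        ]] [ 0.27959566 -0.47878032  0.37321616] [ 1.64207162e+02  5.85486057e-02 -6.68958644e+01]
```

View pics/top0.png

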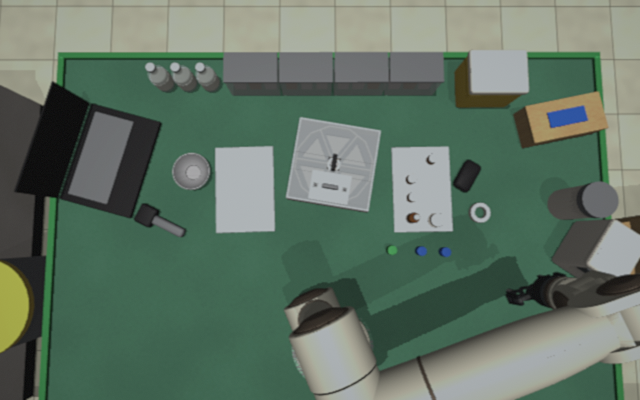

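View pics/side0.png

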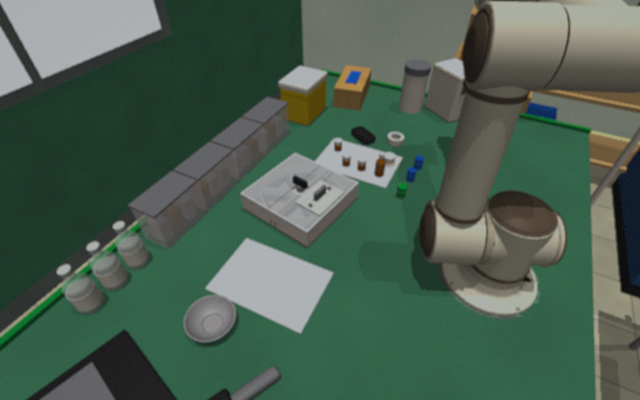

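Run:
```python
from h import *
for n in ['top','side']:
    p=camera(n); 
    for t in ['housing','knob','cover','stock_liner','clear_liner','pot1','tall_bottle','wide_tub']:
        print(n,t,[(np.round(d['point'],3).tolist(),round(d['confidence'],2)) for d in spotter.spot_in(p,t)])
```

```text
top housing [([0.595, -0.009, 0.07], 0.62), ([0.546, -0.439, 0.029], 0.26)]
top knob [([0.576, -0.005, 0.078], 0.76)]
top cover [([0.499, 0.008, 0.073], 0.67)]
top stock_liner [([0.51, -0.294, 0.003], 0.75), ([0.406, 0.569, 0.027], 0.42)]
top clear_liner [([0.507, 0.289, 0.002], 0.66)]
top pot1 [([0.471, -0.258, 0.038], 0.59), ([0.306, -0.19, 0.043], 0.47), ([0.298, -0.351, 0.045], 0.45), ([0.301, -0.278, 0.045], 0.44)]
top tall_bottle [([0.577, 0.001, 0.083], 0.57)]
top wide_tub [([0.402, -0.331, 0.034], 0.66), ([0.576, 0.0, 0.077], 0.16)]
side housing [([0.571, 0.044, 0.072], 0.64)]
side knob [([0.571, 0.0, 0.087], 0.46)]
side cover [([0.497, 0.015, 0.076], 0.82)]
side stock_liner [([0.497, 0.02, 0.078], 0.73), ([0.507, -0.278, 0.001], 0.58)]
side clear_liner [([0.498, 0.291, -0.001], 0.76)]
side pot1 [([0.3, -0.185, 0.028], 0.65), ([0.476, -0.247, 0.028], 0.61), ([0.297, -0.341, 0.025], 0.6), ([0.597, -0.318, 0.03], 0.51)]
side tall_bottle [([0.526, -0.248, 0.029], 0.44)]
side wide_tub [([0.394, -0.323, 0.03], 0.55)]
```

```bash
cat >> h.py <<'E'
def proj(p,X):
    X=np.atleast_2d(X).astype(float); Rm=R.from_euler('xyz',p['orientation'],degrees=True).as_matrix()
    c=(X-p['xyz'])@Rm; K=p['intrinsics']
    if p.get('fish'):
        r=np.hypot(c[:,0],c[:,1]); th=np.arctan2(r,c[:,2]); s=np.where(r>1e-9,th/np.maximum(r,1e-9),0)
        return np.c_[K[0,0]*c[:,0]*s+K[0,2],K[1,1]*c[:,1]*s+K[1,2]]
    return np.c_[K[0,0]*c[:,0]/c[:,2]+K[0,2],K[1,1]*c[:,1]/c[:,2]+K[1,2]]
def unproj(p,uv,z):
    uv=np.atleast_2d(uv).astype(float); K=p['intrinsics']; Rm=R.from_euler('xyz',p['orientation'],degrees=True).as_matrix()
    x=(uv[:,0]-K[0,2])/K[0,0]; y=(uv[:,1]-K[1,2])/K[1,1]
    if p.get('fish'):
        r=np.hypot(x,y); s=np.where(r>1e-9,np.sin(r)/np.maximum(r,1e-9),1); d=np.c_[x*s,y*s,np.cos(r)]
    else: d=np.c_[x,y,np.ones(len(x))]
    d=d@Rm.T; t=(z-p['xyz'][2])/d[:,2]
    return p['xyz']+d*t[:,None]
def cam(n):
    p=camera(n); p['fish']=(n=='wrist'); return p
def zoom(p,n,x0,x1,y0,y1,k):
    cv2.imwrite(f'pics/{n}.png',cv2.resize(p['img'][y0:y1,x0:x1,::-1],None,fx=k,fy=k,interpolation=cv2.INTER_CUBIC))
E
python3 - <<'E'
from h import *
p=cam('top'); zoom(p,'topz',280,500,100,260,3.6)
p=cam('side'); zoom(p,'sidez',230,430,120,260,4)
E
```

```text
(no output)
```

View pics/topz.png

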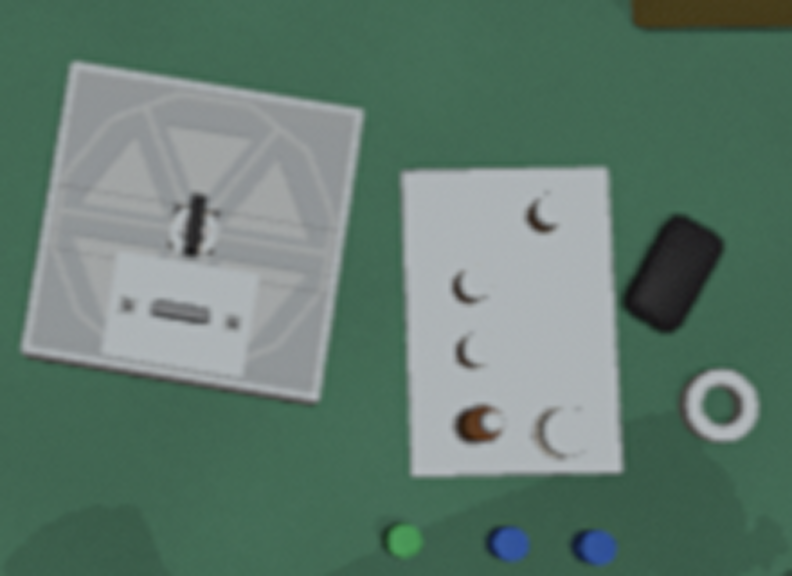

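View pics/sidez.png

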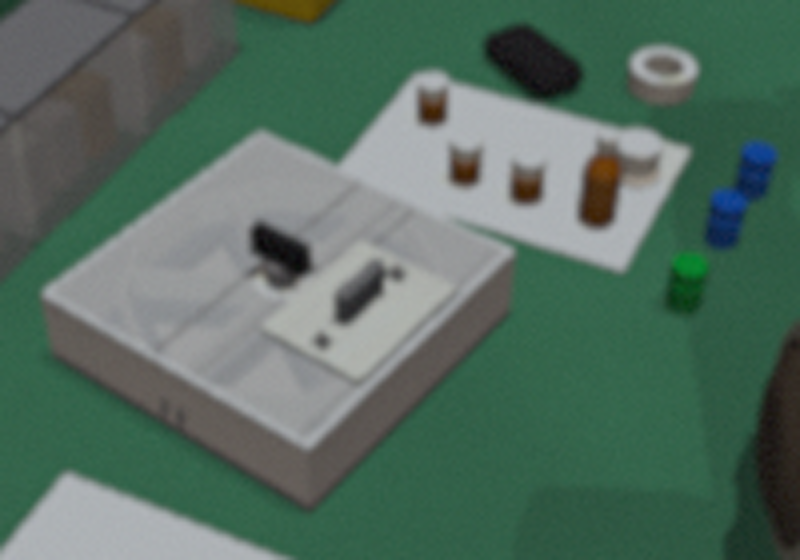

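View pics/wrist0.png

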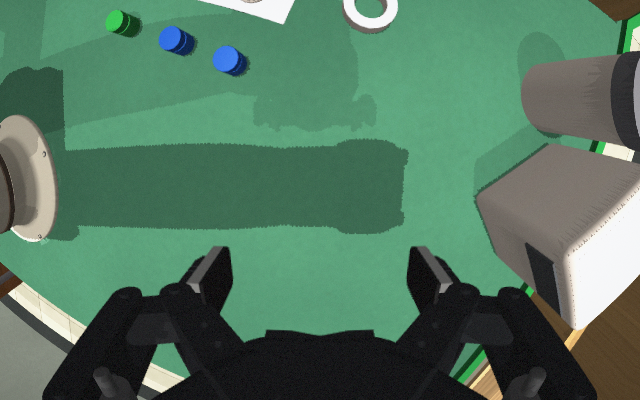

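Run:
```python
from h import *
p=cam('top')
c=np.array([[75,63],[363,109],[319,398],[23,349]])/3.6+[280,100]
X=unproj(p,c,.07); print(X.round(4)); print('centre',X.mean(0))
d=(X[0]-X[3])+(X[1]-X[2]); print('yaw',np.degrees(np.arctan2(d[1],d[0])), [np.linalg.norm(X[i]-X[i-1]) for i in range(4)])
s=cam('side'); c=np.array([[262,131],[514,252],[308,445],[42,293]])/4+[230,120]
X=unproj(s,c,.07); print(X.round(4)); print('centre',X.mean(0))
d=(X[0]-X[3])+(X[1]-X[2]); print('yaw',np.degrees(np.arctan2(d[1],d[0])))
d=(X[0]-X[1])+(X[3]-X[2]); print('yaw',np.degrees(np.arctan2(d[1],d[0])))
for q in ([545,216],[468,288],[474,352]): print(unproj(p,np.array(q)/3.6+[280,100],.03))
q=np.array([[112,253],[258,275],[244,376],[102,350]])/3.6+[280,100]; X=unproj(p,q,.075);print(X.mean(0))
q=np.array([[152,307],[209,317]])/3.6+[280,100]; X=unproj(p,q,.105);print(X.mean(0),X)
```

```text
[[ 0.7232  0.0971  0.07  ]
 [ 0.6815 -0.1565  0.07  ]
 [ 0.4268 -0.1141  0.07  ]
 [ 0.47    0.1419  0.07  ]]
centre [ 0.57536996 -0.00787923  0.07      ]
yaw -9.739865368556337 [np.float64(0.2570293142665332), np.float64(0.25702881549112255), np.float64(0.25814723021944364), np.float64(0.2595875900954975)]
[[ 0.6777 -0.1534  0.07  ]
 [ 0.4239 -0.1066  0.07  ]
 [ 0.4698  0.1427  0.07  ]
 [ 0.7221  0.1013  0.07  ]]
centre [ 0.57336908 -0.0040211   0.07      ]
yaw -100.16294693245895
yaw -9.883563936837323
[[ 0.59270961 -0.32506599  0.03      ]]
[[ 0.52746515 -0.25398468  0.03      ]]
[[ 0.46983074 -0.25800067  0.03      ]]
[0.50021865 0.0067611  0.075     ]
[0.498008  0.0063605 0.105    ] [[ 0.50232605  0.03046262  0.105     ]
 [ 0.49368995 -0.01774162  0.105     ]]
```

```bash
cat > plan.py <<'E'
# usage: plan.py x y z yaw claw n
import sys; from h import *
x,y,z,yaw,claw=map(float,sys.argv[1:6]); n=int(sys.argv[6])
o=get_obs(); p=o['ee_pos'].copy(); Rm=R.from_euler('xyz',o['tcp_rot'],degrees=True)
tgt=np.array([x,y,z]); Rt=R.from_euler('xyz',[180,0,yaw],degrees=True)
print('t',round(o['time'],2),'at',p.round(4),o['tcp_rot'].round(2),'open',round(o['opening'],4),'F',o['wrist_force'].round(1))
rows=[]
for i in range(n):
    k=n-i
    d=(Rm.inv().apply((tgt-p)/k)*100).round(2); w=(Rm.inv()*Rt).as_rotvec(degrees=True)/k
    w=w.round(1); rows.append([claw,d.tolist(),w.tolist()])
    p=p+Rm.apply(d/100); Rm=Rm*R.from_rotvec(w,degrees=True)
print(str(rows).replace(' ','').replace('-0.0,','0,').replace('-0.0]','0]').replace('0.0','0'if 0 else '0.0'))
E
python3 plan.py 0.52 -0.03 0.30 -9.8 0 12
```

```text
t 1.25 at [ 0.2161 -0.5058  0.2423] [-180.     -0.    -66.86] open 0.0856 F [ 0.4  0.6 -0.3]
[[0.0,[-2.65,-3.89,-0.48],[0,0,-4.8]],[0.0,[-2.32,-4.09,-0.48],[0,0,-4.8]],[0.0,[-1.97,-4.27,-0.48],[0,0,-4.7]],[0.0,[-1.61,-4.42,-0.48],[0,0,-4.8]],[0.0,[-1.23,-4.54,-0.48],[0,0,-4.7]],[0.0,[-0.86,-4.63,-0.48],[0,0,-4.8]],[0.0,[-0.47,-4.68,-0.48],[0,0,-4.7]],[0.0,[-0.08,-4.7,-0.48],[0.0,0,-4.8]],[0.0,[0.31,-4.69,-0.48],[0.0,0,-4.7]],[0.0,[0.7,-4.65,-0.48],[0.0,0,-4.8]],[0.0,[1.09,-4.58,-0.49],[0.0,0,-4.7]],[0.0,[1.46,-4.48,-0.48],[0.0,0,-4.8]]]
```

Call:
{"api": "play_rows", "payload": {"rows": [[0,[-2.6,-3.9,-0.5],[0,0,-4.8]],[0,[-2.3,-4.1,-0.5],[0,0,-4.8]],[0,[-2,-4.3,-0.5],[0,0,-4.7]],[0,[-1.6,-4.4,-0.5],[0,0,-4.8]],[0,[-1.2,-4.5,-0.5],[0,0,-4.7]],[0,[-0.9,-4.6,-0.5],[0,0,-4.8]],[0,[-0.5,-4.7,-0.5],[0,0,-4.7]],[0,[-0.1,-4.7,-0.5],[0,0,-4.8]],[0,[0.3,-4.7,-0.5],[0,0,-4.7]],[0,[0.7,-4.6,-0.5],[0,0,-4.8]],[0,[1.1,-4.6,-0.5],[0,0,-4.7]],[0,[1.5,-4.5,-0.5],[0,0,-4.8]]], "newtons": 40}}

```text
time: 2.45
ee_pos: [0.5203, -0.0118, 0.3041]
tcp_rot: [-180.0, -0.2, -8.1]
wrist_force: [1.0, -1.5, 0.8]
opening: 0.0856
```

```bash
python3 - <<'E'
from h import *
p=cam('wrist'); save(p,'w1')
for t in ['cover','knob','housing']:
    print(t,[(np.round(d['point'],4).tolist(),round(d['confidence'],2)) for d in spotter.spot_in(p,t)])
E
python3 plan.py 0.52 -0.03 0.30 -9.8 0 4
```

```text
cover [([0.5033, 0.0112, 0.0782], 0.95)]
knob [([0.5776, -0.0017, 0.0956], 0.58)]
housing [([0.5939, 0.0045, 0.0716], 0.74)]
t 2.65 at [ 0.5199 -0.0128  0.3033] [-1.7999e+02 -1.2000e-01 -8.1900e+00] open 0.0855 F [-0.8 -0.5  0. ]
[[0.0,[0.06,0.43,0.08],[0,0,0.4]],[0.0,[0.07,0.42,0.08],[0,0,0.4]],[0.0,[0.07,0.42,0.09],[0,-0.1,0.4]],[0.0,[0.07,0.43,0.08],[0,0,0.4]]]
```

View pics/w1.png

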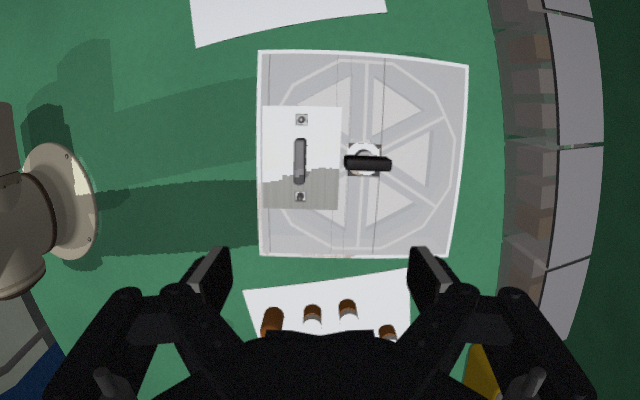

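Run:
```python
from h import *
p=cam('wrist')
zoom(p,'w1z',240,480,40,270,2.6)
X=unproj(p,[[258,50],[469,65],[447,258],[260,254]],.07); print(X.round(4),X.mean(0))
print('pins',unproj(p,[[301,119],[300,196]],.083)); print('handle',unproj(p,[[300,139],[300,184]],.105))
print('plate',unproj(p,[[263,106],[342,107],[338,209],[263,207]],.075).mean(0))
```

```text
[[ 0.4704  0.1425  0.07  ]
 [ 0.7263  0.0984  0.07  ]
 [ 0.6802 -0.1582  0.07  ]
 [ 0.4272 -0.111   0.07  ]] [ 0.57605624 -0.00707576  0.07      ]
pins [[ 0.5090763   0.05178895  0.083     ]
 [ 0.49406858 -0.03686456  0.083     ]]
handle [[ 0.50607633  0.03103603  0.105     ]
 [ 0.49843783 -0.01764085  0.105     ]]
plate [0.50171516 0.00619261 0.075     ]
```

View pics/w1z.png

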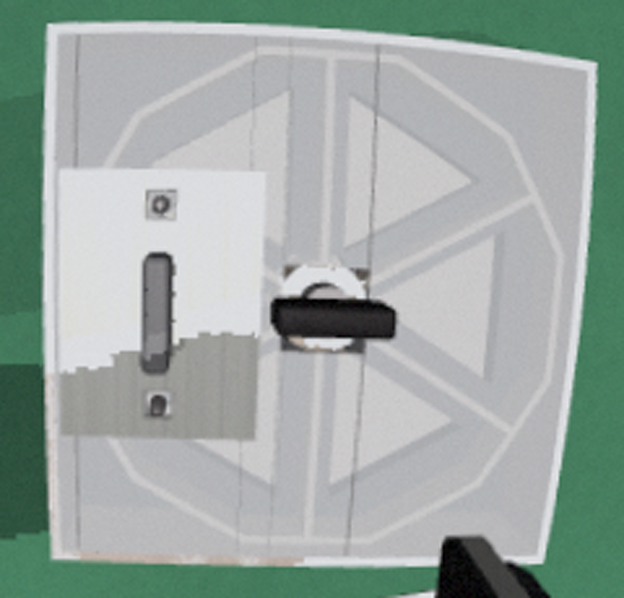

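```bash
python3 plan.py 0.501 0.0065 0.15 -9.8 0.5 5
```

```text
t 2.7 at [ 0.5195 -0.0137  0.3035] [-1.7999e+02 -1.4000e-01 -8.2900e+00] open 0.0851 F [ 0.8  0.5 -0.7]
[[0.5,[-0.43,-0.35,3.07],[0,0,0.3]],[0.5,[-0.43,-0.34,3.07],[0,0,0.3]],[0.5,[-0.44,-0.34,3.07],[0,0,0.3]],[0.5,[-0.44,-0.34,3.07],[0,-0.1,0.3]],[0.5,[-0.43,-0.34,3.07],[0,0,0.3]]]
```

Call:
{"api": "play_rows", "payload": {"rows": [[0.5,[-0.4,-0.4,3.1],[0,0,0.3]],[0.5,[-0.4,-0.3,3.1],[0,0,0.3]],[0.5,[-0.4,-0.3,3.1],[0,0,0.3]],[0.5,[-0.4,-0.3,3.1],[0,0,0.3]],[0.5,[-0.4,-0.3,3],[0,0,0.3]],[0.5,[0,0,0],[0,0,0]],[0.5,[0,0,0],[0,0,0]]]}}

```text
time: 3.4
ee_pos: [0.4993, -0.0037, 0.1471]
tcp_rot: [180.0, -0.5, -10.9]
wrist_force: [0.1, -0.7, 0.9]
opening: 0.0428
```

```bash
python3 plan.py 0.501 0.0065 0.092 -9.8 0.5 5
python3 - <<'E'
from h import *
p=cam('wrist'); save(p,'w2')
E
```

```text
t 3.4 at [ 0.4993 -0.0037  0.1471] [179.99  -0.45 -10.87] open 0.0428 F [ 0.1 -0.7  0.9]
[[0.5,[-0.01,-0.21,1.1],[0.0,-0.1,-0.2]],[0.5,[-0.01,-0.21,1.1],[0.0,-0.1,-0.2]],[0.5,[-0.01,-0.21,1.1],[0.0,-0.1,-0.2]],[0.5,[-0.01,-0.2,1.11],[0.0,-0.1,-0.2]],[0.5,[0,-0.21,1.1],[0.0,-0.1,-0.3]]]
```

View pics/w2.png

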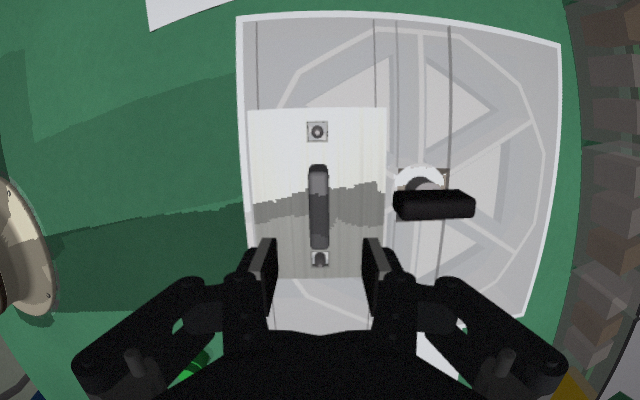

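Call:
{"api": "play_rows", "payload": {"rows": [[0.5,[0,-0.5,0.5],[0,-0.1,-0.3]],[0.5,[0,-0.4,0.6],[0,-0.1,-0.3]],[0.5,[0,-0.1,1.1],[0,-0.1,-0.3]],[0.5,[0,0,1.1],[0,-0.1,-0.2]],[0.5,[0,0,0],[0,0,0]]]}}

```text
time: 3.95
ee_pos: [0.5042, 0.0062, 0.1158]
tcp_rot: [-180.0, -0.4, -9.7]
wrist_force: [-0.6, -0.3, 0.7]
opening: 0.0426
```

```bash
python3 plan.py 0.501 0.0065 0.092 -9.8 0.5 3
python3 - <<'E'
from h import *
p=cam('wrist'); save(p,'w3')
E
```

```text
t 3.95 at [0.5042 0.0062 0.1158] [-179.96   -0.38   -9.73] open 0.0426 F [-0.6 -0.3  0.7]
[[0.5,[-0.11,0.01,0.79],[0,-0.1,0.0]],[0.5,[-0.11,0.01,0.8],[0,-0.1,0.0]],[0.5,[-0.11,0.0,0.79],[0,-0.2,0.1]]]
```

View pics/w3.png

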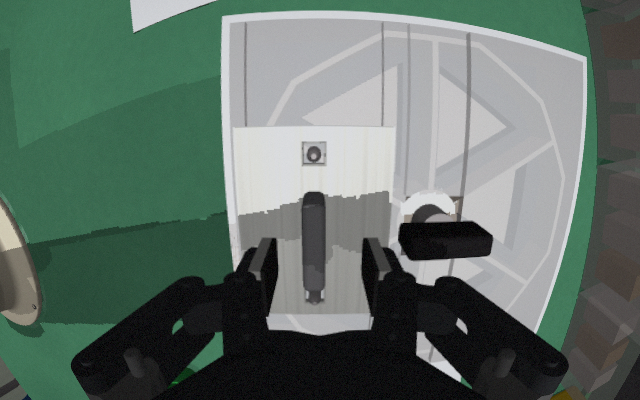

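Call:
{"api": "play_rows", "payload": {"rows": [[0.5,[-0.1,0,0.8],[0,-0.2,0]],[0.5,[-0.1,0,0.8],[0,-0.1,0]],[0.5,[-0.1,0,0.7],[0,-0.1,0]],[0.5,[0,0,0],[0,0,0]],[0.9,[0,0,0],[0,0,0]],[1,[0,0,0],[0,0,0]],[1,[0,0,0],[0,0,0]],[1,[0,0,0],[0,0,0]],[1,[0,0,0],[0,0,0]],[1,[0,0,0],[0,0,0]]]}}

```text
time: 5.0
ee_pos: [0.5012, 0.0066, 0.0917]
tcp_rot: [-180.0, 0.0, -9.8]
wrist_force: [-1.0, 0.0, -2.5]
opening: 0.0113
```

```bash
python3 plan.py 0.501 0.0065 0.2 -9.8 1 4
python3 - <<'E'
from h import *
p=cam('wrist'); save(p,'w4')
E
```

```text
t 5.0 at [0.5012 0.0066 0.0917] [-1.7996e+02  3.0000e-02 -9.7600e+00] open 0.0113 F [-1.   0.  -2.5]
[[1.0,[-0.01,0.0,-2.71],[0,0.0,0.0]],[1.0,[0,0.0,-2.71],[0,0.0,0.0]],[1.0,[-0.01,0.0,-2.7],[0,0.0,0.0]],[1.0,[0,0.01,-2.71],[0,0.0,0.0]]]
```

View pics/w4.png

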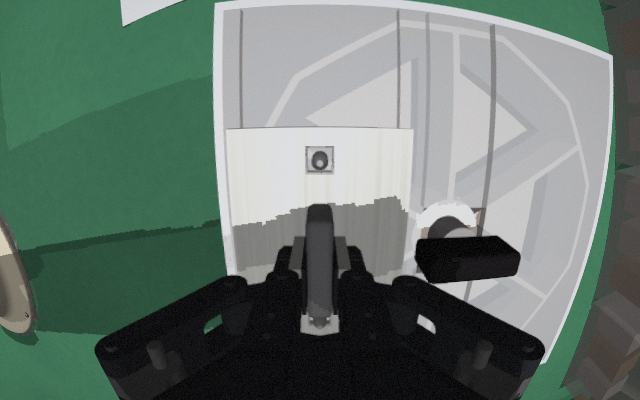

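Call:
{"api": "play_rows", "payload": {"rows": [[1,[0,0,-0.6],[0,0,0]],[1,[0,0,-0.8],[0,0,0]],[1,[0,0,-1],[0,0,0]],[1,[0,0,-1.5],[0,0,0]],[1,[0,0,-2.5],[0,0,0]],[1,[0,0,-2.5],[0,0,0]],[1,[0,0,-1],[0,0,0]],[1,[0,0,0],[0,0,0]]], "newtons": 60}}

```text
time: 5.85
ee_pos: [0.5012, 0.0065, 0.1987]
tcp_rot: [-179.9, -0.1, -9.8]
wrist_force: [0.2, 0.2, -3.0]
opening: 0.011
```

```bash
python3 plan.py 0.50 0.29 0.17 -9.8 1 12
python3 - <<'E'
from h import *
p=cam('wrist'); save(p,'w5')
E
```

```text
t 5.85 at [0.5012 0.0065 0.1987] [-1.7994e+02 -7.0000e-02 -9.7600e+00] open 0.011 F [ 0.2  0.2 -3. ]
[[1.0,[-0.41,-2.33,0.24],[0,0,0.0]],[1.0,[-0.41,-2.33,0.24],[0,0,0.0]],[1.0,[-0.41,-2.33,0.24],[0,0,0.0]],[1.0,[-0.41,-2.33,0.24],[0,0,0.0]],[1.0,[-0.41,-2.32,0.24],[0,0,0.0]],[1.0,[-0.41,-2.33,0.24],[0,0,0.0]],[1.0,[-0.41,-2.32,0.24],[0,0,0.0]],[1.0,[-0.41,-2.33,0.24],[0,0,0.0]],[1.0,[-0.41,-2.32,0.24],[0,0,0.0]],[1.0,[-0.41,-2.33,0.24],[0,0,0.0]],[1.0,[-0.41,-2.32,0.25],[0,0,0.0]],[1.0,[-0.42,-2.33,0.24],[-0.1,-0.1,0.0]]]
```

View pics/w5.png

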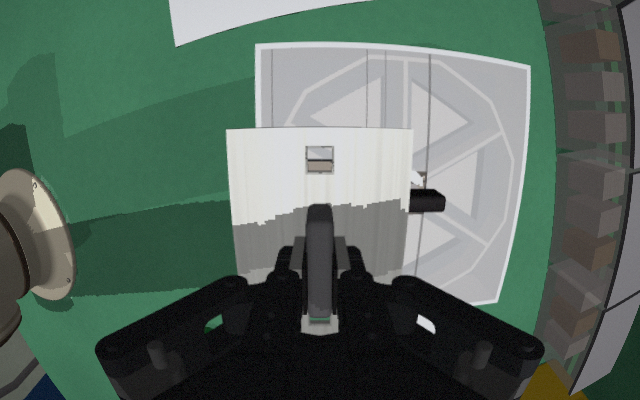

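Call:
{"api": "play_rows", "payload": {"rows": [[1,[-0.4,-2.3,0.2],[0,0,0]],[1,[-0.4,-2.3,0.2],[0,0,0]],[1,[-0.4,-2.3,0.2],[0,0,0]],[1,[-0.4,-2.3,0.2],[0,0,0]],[1,[-0.4,-2.3,0.2],[0,0,0]],[1,[-0.4,-2.3,0.2],[0,0,0]],[1,[-0.4,-2.3,0.2],[0,0,0]],[1,[-0.4,-2.3,0.2],[0,0,0]],[1,[-0.4,-2.3,0.2],[0,0,0]],[1,[-0.4,-2.3,0.2],[0,0,0]],[1,[-0.4,-2.3,0.2],[0,0,0]],[1,[0,0,0],[0,0,0]]]}}

```text
time: 7.1
ee_pos: [0.4953, 0.271, 0.1571]
tcp_rot: [179.4, 1.0, -9.9]
wrist_force: [-0.1, -0.2, -2.6]
opening: 0.0111
```

```bash
python3 plan.py 0.50 0.285 0.023 -9.8 1 7
```

```text
t 7.1 at [0.4953 0.271  0.1571] [179.45   1.01  -9.92] open 0.0111 F [-0.1 -0.2 -2.6]
[[1.0,[0.07,-0.23,1.91],[0.1,0.1,0]],[1.0,[0.06,-0.22,1.91],[0.1,0.2,0]],[1.0,[0.06,-0.22,1.91],[0.1,0.1,0]],[1.0,[0.05,-0.22,1.92],[0.1,0.2,0]],[1.0,[0.04,-0.21,1.92],[0.0,0.1,0]],[1.0,[0.04,-0.21,1.91],[0.1,0.2,-0.1]],[1.0,[0.04,-0.21,1.92],[0.0,0.1,0]]]
```

Call:
{"api": "play_rows", "payload": {"rows": [[1,[0,-0.3,2.2],[0.1,0.2,0]],[1,[0,-0.3,2.2],[0.1,0.2,0]],[1,[0,-0.2,2.2],[0.1,0.2,0]],[1,[0,-0.2,2.2],[0.1,0.2,0]],[1,[0,-0.2,1.5],[0.1,0.1,0]],[1,[0,0,1],[0,0.1,0]],[1,[0,0,0.5],[0,0,0]],[1,[0,0,0],[0,0,0]],[1,[0,0,0],[0,0,0]]]}}

```text
time: 8.0
ee_pos: [0.4925, 0.2778, 0.0274]
tcp_rot: [179.5, 0.4, -9.9]
wrist_force: [-0.4, 0.0, -2.0]
opening: 0.0109
```

```bash
python3 plan.py 0.50 0.285 0.022 -9.8 1 2
```

```text
t 8.0 at [0.4925 0.2778 0.0274] [179.53   0.39  -9.91] open 0.0109 F [-0.4  0.  -2. ]
[[1.0,[0.31,-0.42,0.26],[0.2,0.2,-0.1]],[1.0,[0.31,-0.42,0.27],[0.3,0.2,0]]]
```

Call:
{"api": "play_rows", "payload": {"rows": [[1,[0,0,0.2],[0.5,0.4,0]],[1,[0,0,0.2],[0,0,0]],[1,[0,0,0.1],[0,0,0]],[1,[0,0,0],[0,0,0]]]}}

```text
time: 8.4
ee_pos: [0.4938, 0.2783, 0.0244]
tcp_rot: [-179.8, -0.2, -9.9]
wrist_force: [0.3, -0.3, -2.2]
opening: 0.0105
```

Call:
{"api": "play_rows", "payload": {"rows": [[1,[0,0,0.2],[0,0,0]],[1,[0,0,0.1],[0,0,0]],[1,[0,0,0],[0,0,0]]]}}

```text
time: 8.7
ee_pos: [0.4941, 0.2784, 0.022]
tcp_rot: [-179.8, -0.3, -9.9]
wrist_force: [-1.0, -0.3, 0.1]
opening: 0.0109
```

Now in contact. Release and rise.

Call:
{"api": "play_rows", "payload": {"rows": [[0.7,[0,0,0],[0,0,0]],[0.5,[0,0,0],[0,0,0]],[0.5,[0,0,0],[0,0,0]],[0.5,[0,0,-1],[0,0,0]],[0.5,[0,0,-2],[0,0,0]],[0.5,[0,0,-3],[0,0,0]],[0.5,[0,0,-4],[0,0,0]],[0.5,[0,0,-4],[0,0,0]],[0.5,[0,0,-4],[0,0,0]],[0.5,[0,0,-2],[0,0,0]]]}}

```text
time: 9.7
ee_pos: [0.4913, 0.2769, 0.2307]
tcp_rot: [-179.9, -0.1, -9.9]
wrist_force: [-0.3, 0.4, 0.1]
opening: 0.0426
```

```bash
python3 - <<'E'
from h import *
p=cam('top'); zoom(p,'t5',180,500,100,260,2.5)
p=cam('side'); 
print([(np.round(d['point'],3).tolist(),round(d['confidence'],2)) for d in spotter.spot_in(p,'cover')])
E
python3 plan.py 0.47 -0.1 0.25 80.2 0.5 24
```

```text
[([0.488, 0.286, 0.006], 0.9)]
t 9.85 at [0.4914 0.277  0.2283] [-1.799e+02 -9.000e-02 -9.910e+00] open 0.0427 F [ 0.3  0.2 -0.2]
[[0.5,[0.18,1.56,-0.09],[0,0,-3.8]],[0.5,[0.08,1.57,-0.09],[0,0,-3.8]],[0.5,[-0.03,1.57,-0.09],[0.0,0,-3.8]],[0.5,[-0.13,1.57,-0.09],[0.0,0,-3.7]],[0.5,[-0.23,1.56,-0.09],[0.0,0,-3.8]],[0.5,[-0.33,1.54,-0.09],[0.0,0,-3.7]],[0.5,[-0.43,1.51,-0.09],[0.0,0,-3.8]],[0.5,[-0.53,1.48,-0.09],[0.0,0,-3.7]],[0.5,[-0.63,1.44,-0.09],[0.0,0,-3.8]],[0.5,[-0.72,1.4,-0.09],[0.0,0,-3.7]],[0.5,[-0.81,1.35,-0.1],[0.0,0,-3.8]],[0.5,[-0.9,1.29,-0.09],[0.0,0,-3.7]],[0.5,[-0.98,1.23,-0.1],[0.0,0,-3.8]],[0.5,[-1.06,1.17,-0.09],[0.0,0,-3.7]],[0.5,[-1.13,1.09,-0.1],[0.0,0,-3.8]],[0.5,[-1.2,1.02,-0.09],[0.0,0,-3.7]],[0.5,[-1.26,0.94,-0.1],[0.0,0,-3.8]],[0.5,[-1.32,0.85,-0.09],[0.0,0,-3.7]],[0.5,[-1.38,0.77,-0.1],[0.0,0,-3.8]],[0.5,[-1.42,0.67,-0.09],[0.0,0,-3.7]],[0.5,[-1.46,0.58,-0.1],[0.0,0,-3.8]],[0.5,[-1.5,0.48,-0.09],[0.0,0,-3.7]],[0.5,[-1.53,0.38,-0.1],[0.0,-0.1,-3.8]],[0.5,[-1.54,0.28,-0.09],[0.1,0,-3.7]]]
```

View pics/t5.png

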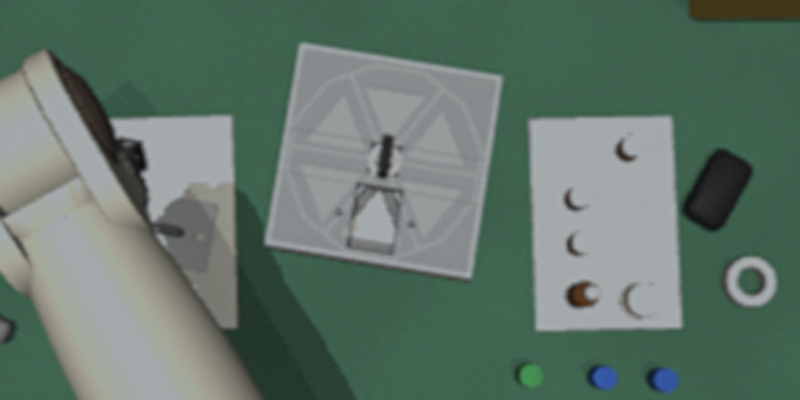

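```bash
python3 plan.py 0.48 -0.25 0.25 80.2 0.4 18
```

```text
t 9.85 at [0.4914 0.277  0.2283] [-1.799e+02 -9.000e-02 -9.910e+00] open 0.0427 F [ 0.3  0.2 -0.2]
[[0.4,[0.44,2.89,-0.13],[0,0,-5.0]],[0.4,[0.19,2.92,-0.12],[0,0,-5.0]],[0.4,[-0.07,2.93,-0.13],[0.0,0,-5.0]],[0.4,[-0.32,2.91,-0.12],[0.0,0,-5.0]],[0.4,[-0.58,2.87,-0.13],[0.0,0,-5.0]],[0.4,[-0.82,2.81,-0.12],[0.0,0,-5.0]],[0.4,[-1.07,2.73,-0.13],[0.0,0,-5.0]],[0.4,[-1.3,2.62,-0.12],[0.0,0,-5.0]],[0.4,[-1.52,2.5,-0.13],[0.0,0,-5.0]],[0.4,[-1.73,2.36,-0.12],[0.0,0,-5.0]],[0.4,[-1.93,2.2,-0.13],[0.0,0,-5.0]],[0.4,[-2.12,2.02,-0.12],[0.0,0,-5.0]],[0.4,[-2.29,1.83,-0.13],[0.0,0,-5.0]],[0.4,[-2.44,1.63,-0.12],[0.0,0,-5.0]],[0.4,[-2.57,1.41,-0.13],[0.0,0,-5.0]],[0.4,[-2.68,1.17,-0.12],[0.0,0,-5.0]],[0.4,[-2.78,0.94,-0.13],[0.0,-0.1,-5.1]],[0.4,[-2.84,0.69,-0.12],[0.1,0,-5.0]]]
```

Call:
{"api": "play_rows", "payload": {"rows": [[0.4,[0.4,2.9,-0.1],[0,0,-5]],[0.4,[0.2,2.9,-0.1],[0,0,-5]],[0.4,[-0.1,2.9,-0.1],[0,0,-5]],[0.4,[-0.3,2.9,-0.1],[0,0,-5]],[0.4,[-0.6,2.9,-0.1],[0,0,-5]],[0.4,[-0.8,2.8,-0.1],[0,0,-5]],[0.4,[-1.1,2.7,-0.1],[0,0,-5]],[0.4,[-1.3,2.6,-0.1],[0,0,-5]],[0.4,[-1.5,2.5,-0.1],[0,0,-5]],[0.4,[-1.7,2.4,-0.1],[0,0,-5]],[0.4,[-1.9,2.2,-0.1],[0,0,-5]],[0.4,[-2.1,2,-0.1],[0,0,-5]]]}}

```text
time: 11.05
ee_pos: [0.4845, -0.0836, 0.227]
tcp_rot: [-179.2, 0.6, 52.8]
wrist_force: [-0.0, 0.8, 0.9]
opening: 0.0509
```

Call:
{"api": "play_rows", "payload": {"rows": [[0.4,[-2.3,1.8,-0.1],[0,0,-5]],[0.4,[-2.4,1.6,-0.1],[0,0,-5]],[0.4,[-2.6,1.4,-0.1],[0,0,-5]],[0.4,[-2.7,1.2,-0.1],[0,0,-5]],[0.4,[-2.8,0.9,-0.1],[0,0,-5]],[0.4,[-2.8,0.7,-0.1],[0,0,-5]],[0.4,[0,0,0],[0,0,0]]]}}

```text
time: 11.75
ee_pos: [0.486, -0.2681, 0.2242]
tcp_rot: [-178.3, -0.0, 84.1]
wrist_force: [0.1, -0.2, -0.8]
opening: 0.0513
```

Run:
```python
from h import *
p=cam('wrist'); save(p,'w6')
o=get_obs(); print(o['ee_pos'],o['tcp_rot'])
for t in ['pot1','tall_bottle','wide_tub']:
    print(t,[(np.round(d['point'],4).tolist(),round(d['confidence'],2)) for d in spotter.spot_in(p,t)])
```

```text
[ 0.4859033  -0.26680483  0.22422017] [-1.78294010e+02 -6.32707014e-02  8.39708885e+01]
pot1 [([0.5284, -0.2583, 0.0462], 0.97), ([0.3094, -0.1942, 0.0435], 0.82), ([0.3072, -0.2846, 0.0444], 0.81), ([0.593, -0.3276, 0.0441], 0.78), ([0.299, -0.35, 0.0407], 0.78), ([0.4744, -0.2617, 0.0429], 0.69), ([0.5364, 0.0211, 0.0452], 0.27)]
tall_bottle [([0.4095, -0.2619, 0.0664], 0.61)]
wide_tub [([0.4017, -0.332, 0.0332], 0.89), ([0.5381, 0.0207, 0.0458], 0.16)]
```

View pics/w6.png

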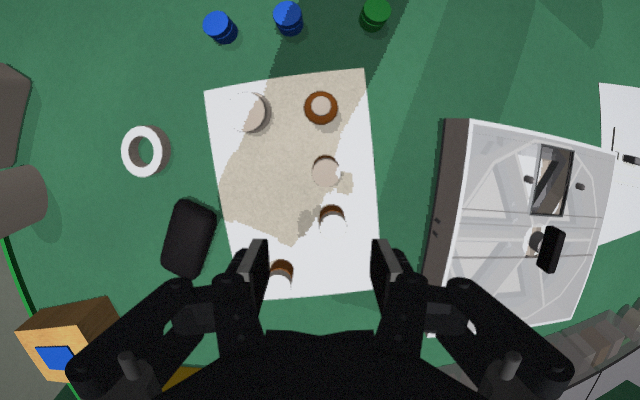

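```bash
python3 - <<'E'
from h import *
p=cam('wrist')
tr=spotter.trace(p,'pot1')
for d in tr:
    ys,xs=np.nonzero(d['pixels']); (c,r)=cv2.minEnclosingCircle(np.c_[xs,ys].astype(np.float32)); print(d['confidence'],c,r,xs.min(),xs.max(),ys.min(),ys.max())
print(unproj(p,[[326,168],[331,218]],.044))
zoom(p,'w6z',280,380,80,260,3.3)
E
python3 plan.py 0.474 -0.261 0.10 80.2 0.4 5
```

```text
0.93 (322.76470947265625, 169.9705810546875) 16.126365661621094 309 336 154 186
0.91 (329.3387145996094, 220.88710021972656) 17.43564796447754 316 343 204 238
0.77 (277.0, 276.5) 18.500099182128906 266 291 259 294
0.67 (217.03846740722656, 28.44505500793457) 18.31005096435547 200 235 11 45
0.64 (285.7835693359375, 18.425373077392578) 18.626544952392578 269 300 1 36
0.59 (371.5, 15.0) 18.309932708740234 355 387 0 32
[[ 0.46933517 -0.25623244  0.044     ]
 [ 0.52344302 -0.25625298  0.044     ]]
t 12.05 at [ 0.4867 -0.2647  0.226 ] [-1.7844e+02 -1.0000e-02  8.4110e+01] open 0.0512 F [1.2 0.5 0.2]
[[0.4,[0.05,-0.19,2.53],[-0.3,0.0,0.8]],[0.4,[0.04,-0.2,2.52],[-0.3,0.0,0.8]],[0.4,[0.04,-0.22,2.53],[-0.3,0.0,0.8]],[0.4,[0.04,-0.23,2.52],[-0.3,0.0,0.8]],[0.4,[0.04,-0.25,2.52],[-0.4,0.0,0.7]]]
```

View pics/w6z.png

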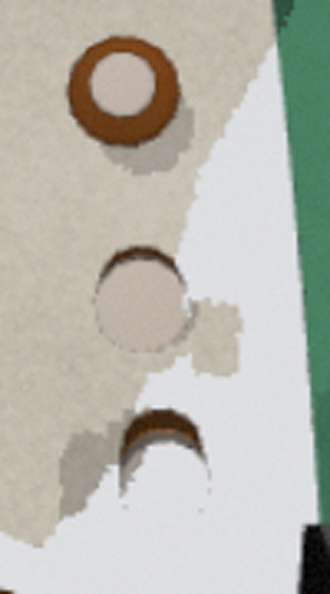

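Call:
{"api": "play_rows", "payload": {"rows": [[0.4,[0,-0.2,2.5],[-0.4,0,0.8]],[0.4,[0,-0.2,2.5],[-0.4,0,0.8]],[0.4,[0,-0.2,2.5],[-0.4,0,0.8]],[0.4,[0,-0.2,2.5],[-0.3,0,0.8]],[0.4,[0,-0.2,2],[-0.2,0,0.7]],[0.4,[0,0,0],[0,0,0]],[0.4,[0,0,0],[0,0,0]]]}}

```text
time: 12.75
ee_pos: [0.4765, -0.2576, 0.1049]
tcp_rot: [179.5, 0.1, 80.4]
wrist_force: [0.4, 0.1, 0.6]
opening: 0.0513
```

```bash
python3 plan.py 0.474 -0.261 0.031 80.2 0.4 6
python3 - <<'E'
from h import *
p=cam('wrist'); save(p,'w7')
print([(np.round(d['point'],4).tolist(),round(d['confidence'],2)) for d in spotter.spot_in(p,'pot1')])
E
```

```text
t 12.75 at [ 0.4765 -0.2576  0.1049] [1.7949e+02 1.0000e-01 8.0380e+01] open 0.0513 F [0.4 0.1 0.6]
[[0.4,[-0.06,-0.04,1.23],[0.1,0.0,0.0]],[0.4,[-0.06,-0.04,1.23],[0.1,0.0,0.0]],[0.4,[-0.06,-0.04,1.23],[0.1,0.0,0.0]],[0.4,[-0.06,-0.04,1.23],[0.1,0.0,0.1]],[0.4,[-0.06,-0.03,1.24],[0.1,0.1,0.0]],[0.4,[-0.06,-0.04,1.23],[0.0,0.0,0.1]]]
[([0.306, -0.352, 0.0319], 0.91), ([0.4734, -0.2613, 0.0434], 0.87), ([0.5253, -0.259, 0.0415], 0.84), ([0.5854, -0.3246, 0.0118], 0.77), ([0.3141, -0.288, 0.0108], 0.77), ([0.4001, -0.3334, 0.0335], 0.41)]
```

View pics/w7.png

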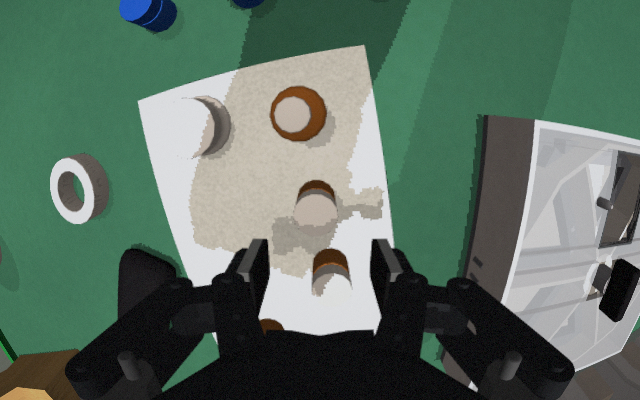

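Call:
{"api": "play_rows", "payload": {"rows": [[0.4,[-0.1,-0.1,1.3],[0.1,0,0]],[0.4,[-0.1,-0.1,1.3],[0.1,0,0]],[0.4,[-0.1,0,1.3],[0.1,0,0]],[0.4,[0,0,1.3],[0.1,0,0]],[0.4,[0,0,1.3],[0.1,0,0]],[0.4,[0,0,0.8],[0,0,0]],[0.4,[0,0,0],[0,0,0]]]}}

```text
time: 13.55
ee_pos: [0.4754, -0.2614, 0.0269]
tcp_rot: [179.9, 0.1, 80.4]
wrist_force: [-0.2, 0.2, 0.0]
opening: 0.0513
```

```bash
python3 plan.py 0.474 -0.261 0.031 80.2 0.4 1
python3 - <<'E'
from h import *
p=cam('wrist'); save(p,'w8')
E
```

```text
t 13.55 at [ 0.4754 -0.2614  0.0269] [1.7993e+02 1.4000e-01 8.0390e+01] open 0.0513 F [-0.2  0.2  0. ]
[[0.4,[0.02,-0.14,-0.41],[0.1,0.1,0.2]]]
```

View pics/w8.png

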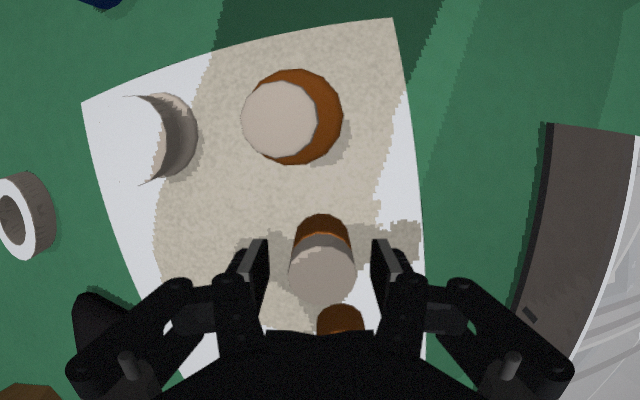

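Call:
{"api": "play_rows", "payload": {"rows": [[0.5,[0,-0.1,-0.4],[0,0,0]],[0.7,[0,0,0],[0,0,0]],[1,[0,0,0],[0,0,0]],[1,[0,0,0],[0,0,0]],[1,[0,0,0],[0,0,0]],[1,[0,0,0],[0,0,0]]], "newtons": 30}}

```text
time: 14.2
ee_pos: [0.4757, -0.262, 0.0344]
tcp_rot: [179.7, 0.2, 80.4]
wrist_force: [-0.5, 0.4, -1.0]
opening: 0.0287
```

```bash
python3 plan.py 0.5 0.0 0.17 -9.8 1 4
python3 - <<'E'
from h import *
p=cam('wrist'); save(p,'w9')
E
```

```text
t 14.2 at [ 0.4757 -0.262   0.0344] [179.69   0.22  80.39] open 0.0287 F [-0.5  0.4 -1. ]
[[1.0,[6.55,-0.48,-3.42],[0.1,0,22.5]],[1.0,[5.86,-2.95,-3.42],[0.1,0,22.6]],[1.0,[4.28,-4.98,-3.41],[0.1,0,22.5]],[1.0,[2.05,-6.25,-3.39],[0.1,-0.1,22.6]]]
```

View pics/w9.png

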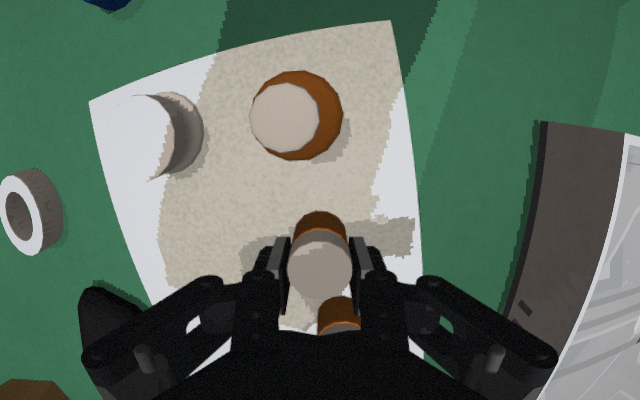

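Call:
{"api": "play_rows", "payload": {"rows": [[1,[0,0,-1],[0,0,0]],[1,[0,0,-2],[0,0,0]],[1,[0,0,-3],[0,0,0]],[1,[0,0,-3],[0,0,0]],[1,[0,0,-3],[0,0,0]],[1,[0,0,-1],[0,0,0]]]}}

```text
time: 14.85
ee_pos: [0.4736, -0.2605, 0.1698]
tcp_rot: [179.9, 0.2, 80.4]
wrist_force: [0.0, -0.5, -0.6]
opening: 0.0291
```

```bash
python3 plan.py 0.501 0.0065 0.16 -9.8 1 16
```

```text
t 14.85 at [ 0.4736 -0.2605  0.1698] [1.799e+02 1.600e-01 8.039e+01] open 0.0291 F [ 0.  -0.5 -0.6]
[[1.0,[1.67,-0.11,0.06],[0.0,0.0,5.6]],[1.0,[1.66,-0.27,0.06],[0.0,0.0,5.6]],[1.0,[1.62,-0.43,0.06],[0.0,0.0,5.6]],[1.0,[1.57,-0.59,0.06],[0.0,0.0,5.6]],[1.0,[1.51,-0.74,0.06],[0.0,0,5.6]],[1.0,[1.43,-0.88,0.06],[0.0,0,5.7]],[1.0,[1.33,-1.02,0.05],[0.0,0,5.6]],[1.0,[1.23,-1.15,0.06],[0.0,0,5.7]],[1.0,[1.1,-1.26,0.05],[0.0,0,5.6]],[1.0,[0.98,-1.36,0.06],[0.0,0,5.7]],[1.0,[0.84,-1.45,0.05],[0.0,0,5.6]],[1.0,[0.69,-1.53,0.06],[0.0,0,5.7]],[1.0,[0.53,-1.59,0.05],[0.0,0,5.6]],[1.0,[0.38,-1.64,0.06],[0.1,0,5.7]],[1.0,[0.21,-1.66,0.06],[0.0,0,5.6]],[1.0,[0.05,-1.68,0.05],[0.1,-0.1,5.7]]]
```

Call:
{"api": "play_rows", "payload": {"rows": [[1,[1.7,-0.1,0],[0,0,5.6]],[1,[1.7,-0.3,0],[0,0,5.6]],[1,[1.6,-0.4,0],[0,0,5.6]],[1,[1.6,-0.6,0],[0,0,5.6]],[1,[1.5,-0.7,0],[0,0,5.6]],[1,[1.4,-0.9,0],[0,0,5.7]],[1,[1.3,-1,0],[0,0,5.6]],[1,[1.2,-1.2,0],[0,0,5.7]],[1,[1.1,-1.3,0],[0,0,5.6]],[1,[1,-1.4,0],[0,0,5.7]],[1,[0.8,-1.4,0],[0,0,5.6]],[1,[0.7,-1.5,0],[0,0,5.7]]]}}

```text
time: 16.05
ee_pos: [0.4972, -0.0548, 0.1688]
tcp_rot: [179.8, 0.0, 9.9]
wrist_force: [-0.1, -0.4, -1.4]
opening: 0.0292
```

Call:
{"api": "play_rows", "payload": {"rows": [[1,[0.5,-1.6,0],[0,0,5.6]],[1,[0.4,-1.6,0],[0,0,5.7]],[1,[0.2,-1.6,0],[0,0,5.6]],[1,[0,-1,0],[0,0,4]],[1,[0,0,0],[0,0,0]],[1,[0,0,0],[0,0,0]]]}}

```text
time: 16.65
ee_pos: [0.5053, 0.008, 0.1665]
tcp_rot: [179.8, 0.1, -11.7]
wrist_force: [-0.5, -1.1, -0.8]
opening: 0.0291
```

```bash
python3 plan.py 0.501 0.0065 0.13 -9.8 1 4
python3 - <<'E'
from h import *
p=cam('wrist'); save(p,'w10')
E
```

```text
t 16.65 at [0.5053 0.008  0.1665] [ 1.7975e+02  1.4000e-01 -1.1740e+01] open 0.0291 F [-0.5 -1.1 -0.8]
[[1.0,[-0.09,0.05,0.91],[0.1,0.0,-0.5]],[1.0,[-0.1,0.06,0.92],[0.0,0.0,-0.5]],[1.0,[-0.1,0.05,0.91],[0.1,0.1,-0.5]],[1.0,[-0.09,0.06,0.92],[0.0,0.0,-0.4]]]
```

View pics/w10.png

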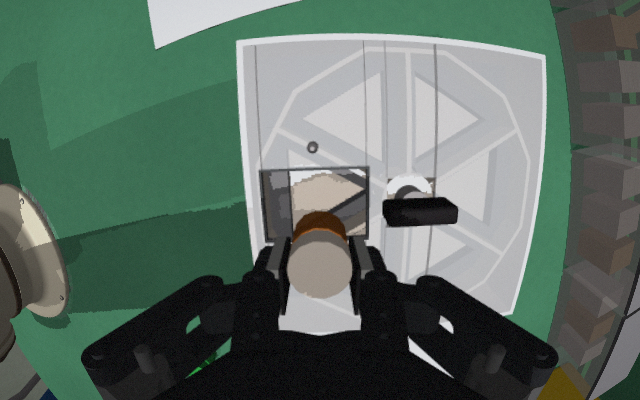

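Run:
```python
from h import *
p=cam('wrist')
X=unproj(p,[[263,170],[370,167],[370,237]],.07); print(X)
a=np.radians(-9.8); ex=np.array([np.cos(a),np.sin(a)]); ey=np.array([-ex[1],ex[0]])
print('port from far edge', X[:2,:2].mean(0)-0.028*ey)
print('pin', unproj(p,[[313,147]],.083)[0,:2]-0.046*ey)
c=np.array([.5012,.0065]); print(proj(p,[np.r_[c+sx*.04*ex+sy*.028*ey,.07] for sx,sy in[(-1,1),(1,1),(1,-1),(-1,-1)]]))
```

```text
[[ 0.46883198  0.0424108   0.07      ]
 [ 0.54831721  0.02813744  0.07      ]
 [ 0.53929979 -0.02813472  0.07      ]]
port from far edge [0.50380873 0.0076827 ]
pin [0.5022065  0.00745349]
[[260.61945674 172.54526514]
 [366.4094357  168.8357872 ]
 [365.78198763 237.59374468]
 [266.78622441 240.60066763]]
```

Call:
{"api": "play_rows", "payload": {"rows": [[1,[-0.2,0.1,0.8],[0,0,-0.7]],[1,[-0.1,0,1],[0,0,-0.7]],[1,[0,0,1.2],[0,0,-0.5]],[1,[0,0,1.2],[0,0,0]],[1,[0,0,0],[0,0,0]]]}}

```text
time: 17.25
ee_pos: [0.501, 0.0054, 0.1199]
tcp_rot: [179.7, 0.2, -9.7]
wrist_force: [0.5, 0.0, -0.2]
opening: 0.0287
```

```bash
python3 plan.py 0.502 0.007 0.0535 -9.8 1 6
```

```text
t 17.25 at [0.501  0.0054 0.1199] [179.74   0.21  -9.7 ] open 0.0287 F [ 0.5  0.  -0.2]
[[1.0,[0.02,-0.03,1.11],[0.0,0.0,0.0]],[1.0,[0.02,-0.04,1.11],[0.1,0.0,0.0]],[1.0,[0.01,-0.03,1.11],[0.0,0.1,0.0]],[1.0,[0.01,-0.03,1.1],[0.1,0.0,0.0]],[1.0,[0.02,-0.03,1.11],[0.0,0.1,0.0]],[1.0,[0.01,-0.04,1.1],[0.1,0.0,0.1]]]
```

Call:
{"api": "play_rows", "payload": {"rows": [[1,[0.1,-0.2,1],[0,0,0]],[1,[0,0,1.1],[0,0,0]],[1,[0,0,1.1],[0,0,0]],[1,[0,0,1.1],[0,0,0]],[1,[0,0,1],[0,0,0]],[1,[0,0,0.7],[0,0,0]],[1,[0,0,0],[0,0,0]]]}}

```text
time: 17.95
ee_pos: [0.5017, 0.0072, 0.0537]
tcp_rot: [179.7, 0.3, -9.7]
wrist_force: [-0.7, 0.3, 0.3]
opening: 0.029
```

```bash
python3 plan.py 0.502 0.007 0.0515 -9.8 1 2
python3 - <<'E'
from h import *
p=cam('wrist'); save(p,'w11')
E
```

```text
t 17.95 at [0.5017 0.0072 0.0537] [179.72   0.28  -9.7 ] open 0.029 F [-0.7  0.3  0.3]
[[1.0,[0.02,0.0,0.11],[0.1,0.1,0.1]],[1.0,[0.02,0.01,0.11],[0.2,0.2,0.0]]]
```

View pics/w11.png

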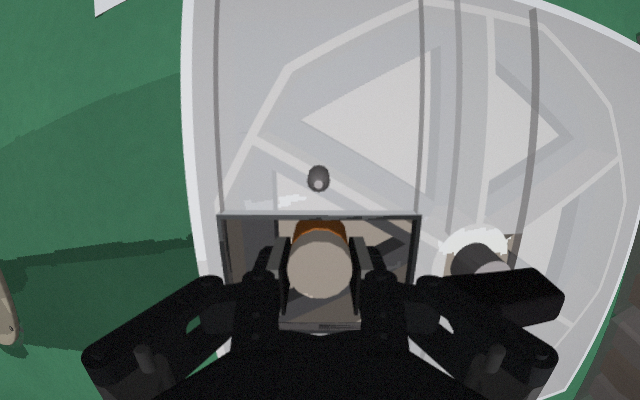

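Call:
{"api": "play_rows", "payload": {"rows": [[1,[0,0,0.2],[0,0,0]],[0.8,[0,0,0],[0,0,0]],[0.53,[0,0,0],[0,0,0]],[0.53,[0,0,0],[0,0,0]],[0.53,[0,0,0],[0,0,0]],[0.53,[0,0,0],[0,0,0]]]}}

```text
time: 18.6
ee_pos: [0.4995, 0.0077, 0.0534]
tcp_rot: [179.8, 0.5, -9.7]
wrist_force: [-1.2, 0.3, -1.2]
opening: 0.0402
```

Run:
```python
from h import *
p=cam('wrist'); save(p,'w12')
```

```text
(no output)
```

View pics/w12.png

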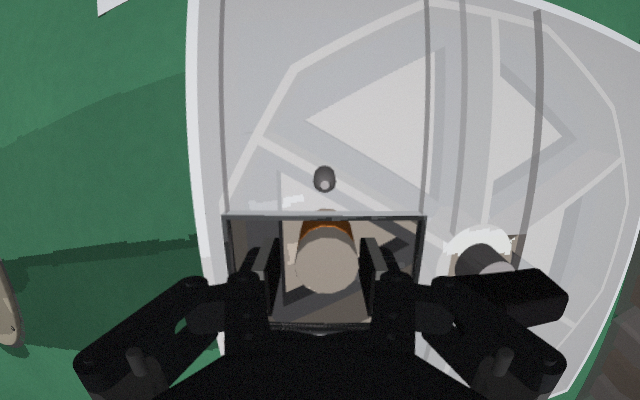

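Call:
{"api": "play_rows", "payload": {"rows": [[0.53,[0.1,0,-1],[0,0,0]],[0.53,[0,0,-2],[0,0,0]],[0.53,[0,0,-2],[0,0,0]],[0.53,[0,0,-2.5],[0,0,0]],[0.53,[0,0,-2.5],[0,0,0]],[0.53,[0,0,-1],[0,0,0]],[0.53,[0,0,0],[0,0,0]]]}}

```text
time: 19.35
ee_pos: [0.5026, 0.0076, 0.1711]
tcp_rot: [179.8, 0.3, -9.7]
wrist_force: [-0.2, -0.1, -0.4]
opening: 0.0401
```

```bash
python3 - <<'E'
from h import *
p=cam('wrist'); save(p,'w13')
E
python3 plan.py 0.576 -0.0065 0.165 80.2 0.5 12
```

```text
t 19.4 at [0.5025 0.0076 0.1703] [179.78   0.38  -9.68] open 0.0402 F [-0.   0.6 -0.3]
[[0.5,[0.62,0.01,0.04],[0,0.0,-7.5]],[0.5,[0.62,0.09,0.04],[0,0.0,-7.5]],[0.5,[0.6,0.17,0.04],[0,0.0,-7.5]],[0.5,[0.57,0.25,0.04],[0,0.0,-7.5]],[0.5,[0.53,0.32,0.04],[0,0.0,-7.5]],[0.5,[0.49,0.39,0.04],[0,0.1,-7.5]],[0.5,[0.43,0.45,0.04],[0,0.0,-7.5]],[0.5,[0.37,0.51,0.04],[0,0.0,-7.5]],[0.5,[0.3,0.55,0.04],[-0.1,0.1,-7.5]],[0.5,[0.23,0.58,0.04],[0,0.0,-7.5]],[0.5,[0.15,0.61,0.05],[-0.1,0.1,-7.4]],[0.5,[0.06,0.62,0.04],[-0.1,0.0,-7.5]]]
```

View pics/w13.png

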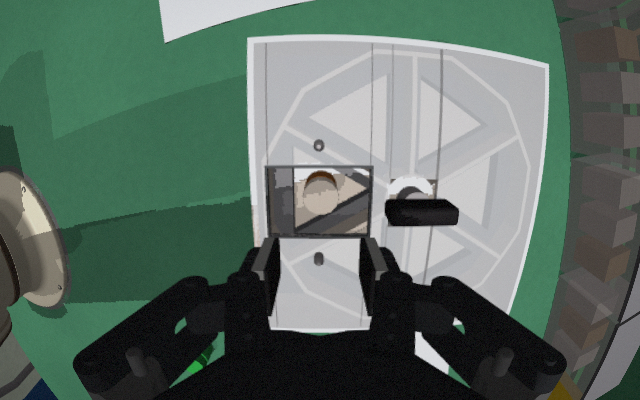

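Call:
{"api": "play_rows", "payload": {"rows": [[0.5,[0.6,0,0],[0,0,-7.5]],[0.5,[0.6,0.1,0],[0,0,-7.5]],[0.5,[0.6,0.2,0],[0,0,-7.5]],[0.5,[0.6,0.3,0],[0,0,-7.5]],[0.5,[0.5,0.3,0],[0,0,-7.5]],[0.5,[0.5,0.4,0],[0,0,-7.5]],[0.5,[0.4,0.4,0],[0,0,-7.5]],[0.5,[0.4,0.5,0],[0,0,-7.5]],[0.5,[0.3,0.6,0],[0,0,-7.5]],[0.5,[0.2,0.6,0],[0,0,-7]],[0.5,[0.1,0.6,0],[0,0,-4]],[0.5,[0,0,0],[0,0,0]]]}}

```text
time: 20.6
ee_pos: [0.5671, -0.0056, 0.151]
tcp_rot: [-178.5, 0.7, 72.1]
wrist_force: [-0.5, -0.1, -0.0]
opening: 0.0424
```

```bash
python3 - <<'E'
from h import *
p=cam('wrist'); save(p,'w14')
E
python3 plan.py 0.576 -0.0065 0.125 80.2 0.5 5
```

```text
t 20.65 at [ 0.5667 -0.0055  0.151 ] [-178.45    0.67   71.95] open 0.0426 F [ 0.2  0.4 -0.5]
[[0.5,[0.05,0.2,0.51],[-0.3,0.1,-1.7]],[0.5,[0.04,0.2,0.52],[-0.3,0.1,-1.6]],[0.5,[0.03,0.19,0.51],[-0.3,0.1,-1.7]],[0.5,[0.02,0.19,0.52],[-0.3,0.1,-1.6]],[0.5,[0.02,0.19,0.52],[-0.4,0.2,-1.7]]]
```

View pics/w14.png

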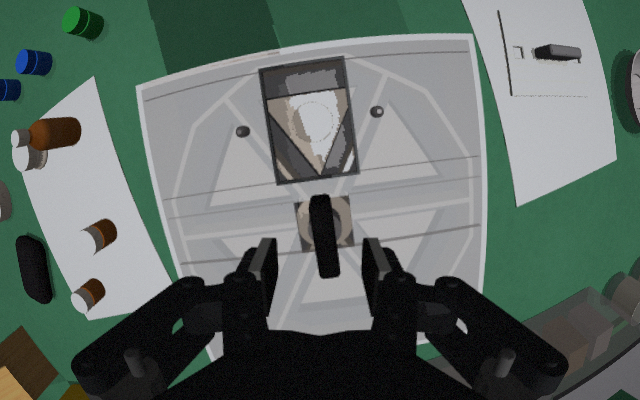

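Call:
{"api": "play_rows", "payload": {"rows": [[0.5,[0,0.3,0.1],[-0.5,0.2,-2.8]],[0.5,[0,0.3,0.2],[-0.5,0.2,-2.8]],[0.5,[0.1,0.3,0.5],[-0.5,0.2,-2.6]],[0.5,[0,0,0.5],[0,0,0]],[0.5,[0,0,0],[0,0,0]]]}}

```text
time: 21.15
ee_pos: [0.5731, -0.0067, 0.1339]
tcp_rot: [-179.7, -0.0, 79.7]
wrist_force: [0.4, 0.9, -0.4]
opening: 0.0427
```

```bash
python3 plan.py 0.576 -0.0065 0.09 80.2 0.5 4
python3 - <<'E'
from h import *
p=cam('wrist'); save(p,'w15')
E
```

```text
t 21.15 at [ 0.5731 -0.0067  0.1339] [-1.7967e+02 -1.0000e-02  7.9710e+01] open 0.0427 F [ 0.4  0.9 -0.4]
[[0.5,[0.02,0.08,1.1],[-0.1,0,-0.1]],[0.5,[0.02,0.07,1.1],[-0.1,0,-0.1]],[0.5,[0.02,0.07,1.1],[-0.1,0,-0.1]],[0.5,[0.01,0.07,1.09],[0,0,-0.2]]]
```

View pics/w15.png

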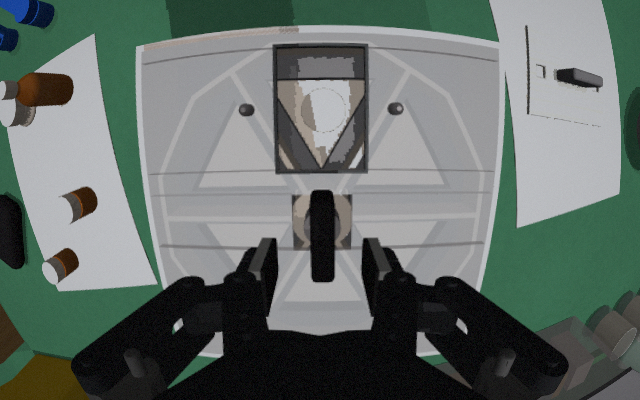

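Call:
{"api": "play_rows", "payload": {"rows": [[0.5,[0,0.2,1.1],[-0.3,0,-0.5]],[0.5,[0,0.1,1.1],[0,0,0]],[0.5,[0,0,1.1],[0,0,0]],[0.5,[0,0,0.8],[0,0,0]],[0.5,[0,0,0.2],[0,0,0]],[0.8,[0,0,0],[0,0,0]],[1,[0,0,0],[0,0,0]],[1,[0,0,0],[0,0,0]],[1,[0,0,0],[0,0,0]],[1,[0,0,0],[0,0,0]]], "newtons": 50}}

```text
time: 22.2
ee_pos: [0.5758, -0.0056, 0.087]
tcp_rot: [-179.9, -0.2, 80.1]
wrist_force: [0.7, 1.1, -3.0]
opening: 0.02
```

Call:
{"api": "play_rows", "payload": {"rows": [[1,[0,0,0],[0,0,0]],[1,[0,0,0],[0,0,0]]]}}

```text
time: 22.4
ee_pos: [0.5758, -0.0056, 0.087]
tcp_rot: [-179.9, -0.2, 80.1]
wrist_force: [1.3, 0.9, -3.5]
opening: 0.0203
```

Run:
```python
from h import *
p=cam('wrist'); save(p,'w16')
print(get_obs()['ee_pos'])
```

```text
[ 0.57580836 -0.00561193  0.08702998]
```

View pics/w16.png

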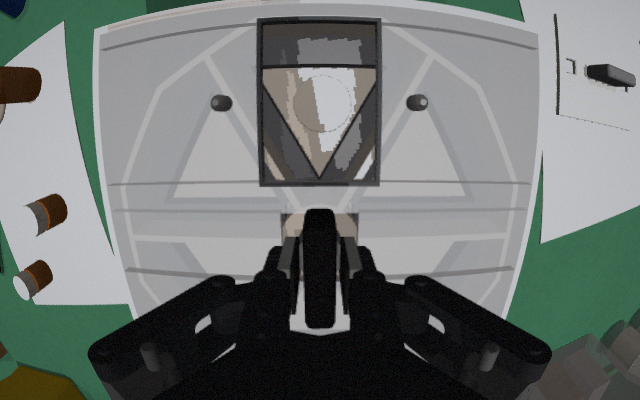

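Call:
{"api": "play_rows", "payload": {"rows": [[0.7,[0,0,0],[0,0,0]],[0.7,[0,0,0],[0,0,0]],[0.7,[0,0.1,-0.7],[0,0,0]],[0.7,[0,0,0],[0,0,0]],[1,[0,0,0],[0,0,0]],[1,[0,0,0],[0,0,0]],[1,[0,0,0],[0,0,0]],[1,[0,0,0],[0,0,0]]]}}

```text
time: 23.25
ee_pos: [0.5776, -0.0059, 0.0961]
tcp_rot: [180.0, -0.2, 80.1]
wrist_force: [0.6, 0.7, -1.4]
opening: 0.0128
```

Call:
{"api": "play_rows", "payload": {"rows": [[1,[0,0,0],[0,0,-5]],[1,[0,0,0],[0,0,-6]],[1,[0,0,0],[0,0,-6]],[1,[0,0,0],[0,0,-6]],[1,[0,0,0],[0,0,-6]],[1,[0,0,0],[0,0,-6]],[1,[0,0,0],[0,0,-6]],[1,[0,0,0],[0,0,-6]],[1,[0,0,0],[0,0,-6]],[1,[0,0,0],[0,0,0]]]}}

```text
time: 24.25
ee_pos: [0.5772, -0.0046, 0.0962]
tcp_rot: [179.8, -0.2, 135.3]
wrist_force: [-0.5, 0.4, 0.5]
opening: 0.013
```

```bash
python3 plan.py 0.576 -0.0065 0.095 140.2 1 2
```

```text
t 24.25 at [ 0.5772 -0.0046  0.0962] [ 1.7977e+02 -1.7000e-01  1.3529e+02] open 0.013 F [-0.5  0.4  0.5]
[[1.0,[-0.02,-0.11,0.06],[0.1,-0.1,-2.5]],[1.0,[-0.02,-0.11,0.06],[0.1,-0.1,-2.4]]]
```

Call:
{"api": "play_rows", "payload": {"rows": [[1,[0,0,0],[0,0,-3]],[1,[0,0,0],[0,0,-2]],[1,[0,0,0],[0,0,0]],[0.8,[0,0,0],[0,0,0]],[0.5,[0,0,0],[0,0,0]],[0.5,[0,0,0],[0,0,0]],[0.5,[0,0,-2],[0,0,0]],[0.5,[0,0,-3],[0,0,0]],[0.5,[0,0,-3],[0,0,0]],[0.5,[0,0,-2],[0,0,0]],[0.5,[0,0,0],[0,0,0]]]}}

```text
time: 25.35
ee_pos: [0.5765, -0.0055, 0.1987]
tcp_rot: [179.8, -0.2, 139.3]
wrist_force: [0.8, -0.5, 0.0]
opening: 0.0424
```

```bash
python3 - <<'E'
from h import *
p=cam('wrist'); save(p,'w17')
p=cam('side'); zoom(p,'s17',150,430,120,330,2.8)
E
python3 plan.py 0.528 -0.258 0.15 80.2 0.4 12
```

```text
t 25.45 at [ 0.5757 -0.0055  0.1957] [179.98  -0.4  139.29] open 0.0427 F [ 0.1 -0.2 -0.3]
[[0.4,[-1.07,-1.85,0.37],[0,0,4.9]],[0.4,[-1.23,-1.76,0.37],[0,0,4.9]],[0.4,[-1.37,-1.64,0.37],[0,0,4.9]],[0.4,[-1.51,-1.52,0.37],[0,0,4.9]],[0.4,[-1.63,-1.39,0.37],[0,0,4.9]],[0.4,[-1.75,-1.24,0.37],[0,0,4.9]],[0.4,[-1.85,-1.09,0.38],[0,-0.1,4.9]],[0.4,[-1.93,-0.93,0.38],[0,0,5.0]],[0.4,[-2.01,-0.75,0.38],[-0.1,0,4.9]],[0.4,[-2.06,-0.58,0.37],[-0.1,-0.1,5.0]],[0.4,[-2.1,-0.4,0.38],[0,0,4.9]],[0.4,[-2.13,-0.22,0.38],[-0.1,-0.1,5.0]]]
```

View pics/w17.png

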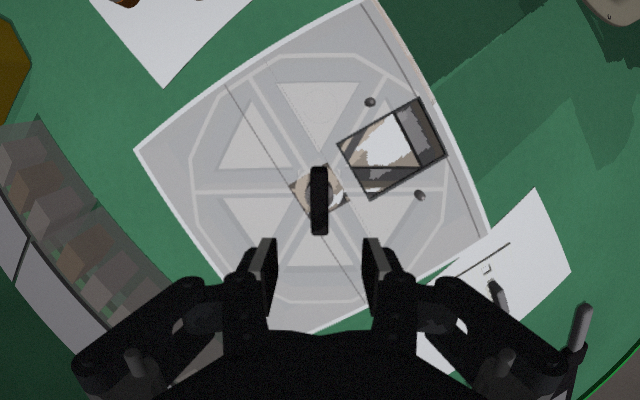

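View pics/s17.png

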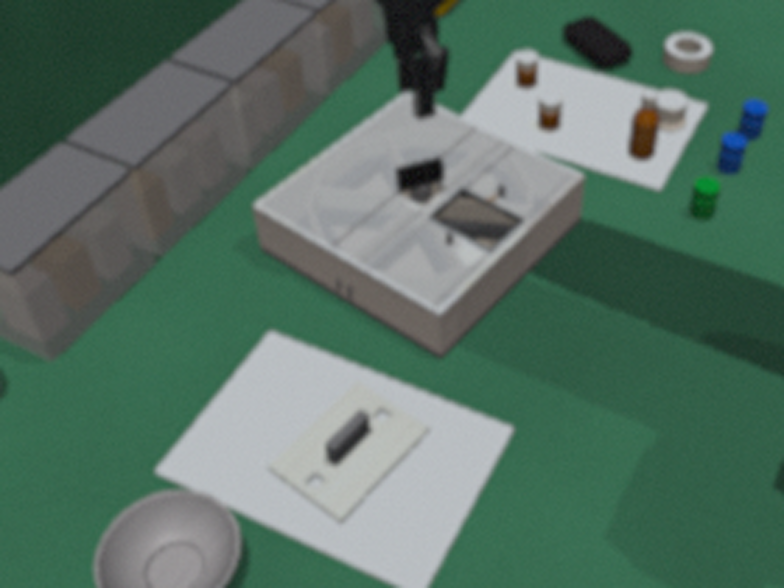

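Call:
{"api": "play_rows", "payload": {"rows": [[0.4,[-1.1,-1.8,0.1],[0,0,5]],[0.4,[-1.2,-1.8,0.1],[0,0,5]],[0.4,[-1.4,-1.6,0.1],[0,0,5]],[0.4,[-1.5,-1.5,0.1],[0,0,5]],[0.4,[-1.6,-1.4,0.2],[0,0,5]],[0.4,[-1.7,-1.2,0.4],[0,0,5]],[0.4,[-1.8,-1.1,0.4],[0,0,5]],[0.4,[-1.9,-0.9,0.4],[0,0,5]],[0.4,[-2,-0.8,0.4],[0,0,5]],[0.4,[-2,-0.6,0.4],[0,0,5]],[0.4,[-2,-0.4,0.4],[0,0,4]],[0.4,[-1.5,-0.1,0],[0,0,2]]]}}

```text
time: 26.65
ee_pos: [0.5147, -0.2523, 0.142]
tcp_rot: [-178.2, -0.4, 81.0]
wrist_force: [0.8, 0.1, 0.2]
opening: 0.0511
```

Call:
{"api": "play_rows", "payload": {"rows": [[0.4,[0,0,0],[0,0,0]],[0.4,[0,0,0],[0,0,0]]]}}

```text
time: 26.85
ee_pos: [0.5135, -0.2534, 0.1399]
tcp_rot: [-178.0, -0.5, 80.9]
wrist_force: [-0.3, 0.2, 0.2]
opening: 0.0512
```

```bash
python3 - <<'E'
from h import *
p=cam('wrist'); save(p,'w18')
print([(np.round(d['point'],4).tolist(),round(d['confidence'],2)) for d in spotter.spot_in(p,'pot1')])
E
python3 plan.py 0.528 -0.258 0.08 80.2 0.4 6
```

```text
[([0.5307, -0.2597, 0.0436], 0.91), ([0.3116, -0.3548, 0.014], 0.81), ([0.5971, -0.3152, 0.0376], 0.57)]
t 26.95 at [ 0.5138 -0.2531  0.1403] [-178.05   -0.46   80.92] open 0.0513 F [ 0.8  0.5 -0. ]
[[0.4,[-0.05,0.28,1.0],[-0.3,-0.1,0.1]],[0.4,[-0.05,0.28,1.0],[-0.3,-0.1,0.1]],[0.4,[-0.05,0.27,1.0],[-0.3,-0.1,0.1]],[0.4,[-0.04,0.26,1.0],[-0.4,0,0.1]],[0.4,[-0.05,0.26,1.0],[-0.3,-0.1,0.2]],[0.4,[-0.04,0.25,1.0],[-0.4,0,0.1]]]
```

View pics/w18.png

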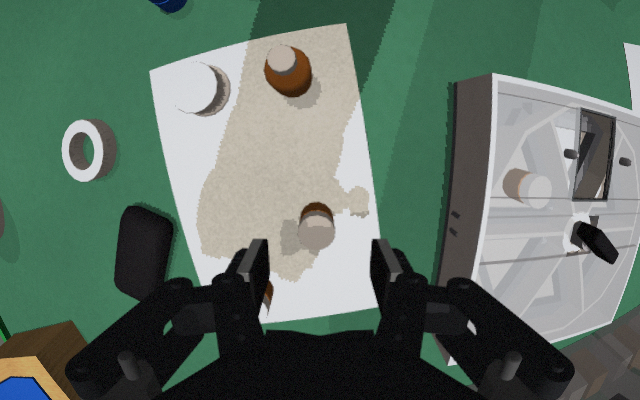

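Call:
{"api": "play_rows", "payload": {"rows": [[0.4,[-0.1,0.4,0.8],[-0.5,-0.1,0.1]],[0.4,[-0.1,0.4,0.8],[-0.5,-0.1,0.1]],[0.4,[-0.1,0.4,1],[-0.5,-0.1,0.1]],[0.4,[-0.1,0.2,1.2],[-0.3,0,0.1]],[0.4,[0,0,1.2],[0,0,0.1]],[0.4,[0,0,1],[0,0,0]],[0.4,[0,0,0],[0,0,0]]]}}

```text
time: 27.65
ee_pos: [0.5289, -0.2562, 0.0748]
tcp_rot: [179.9, -0.1, 80.8]
wrist_force: [-0.8, 0.0, -0.5]
opening: 0.051
```

```bash
python3 - <<'E'
from h import *
p=cam('wrist'); save(p,'w19')
print([(np.round(d['point'],4).tolist(),round(d['confidence'],2)) for d in spotter.spot_in(p,'pot1')])
E
python3 plan.py 0.53 -0.259 0.034 80.2 0.4 4
```

```text
[([0.5313, -0.2568, 0.044], 0.78), ([0.5671, -0.0137, 0.0606], 0.71), ([0.5982, -0.3151, 0.0128], 0.45), ([0.5323, -0.4277, 0.0246], 0.17)]
t 27.75 at [ 0.5295 -0.2566  0.0765] [ 1.7982e+02 -1.0000e-01  8.0760e+01] open 0.0512 F [ 0.4  0.2 -0.3]
[[0.4,[-0.06,0.02,1.06],[0.0,0,0.1]],[0.4,[-0.06,0.02,1.06],[0.1,0,0.2]],[0.4,[-0.06,0.02,1.07],[0.0,-0.1,0.1]],[0.4,[-0.06,0.02,1.06],[0.1,0,0.2]]]
```

View pics/w19.png

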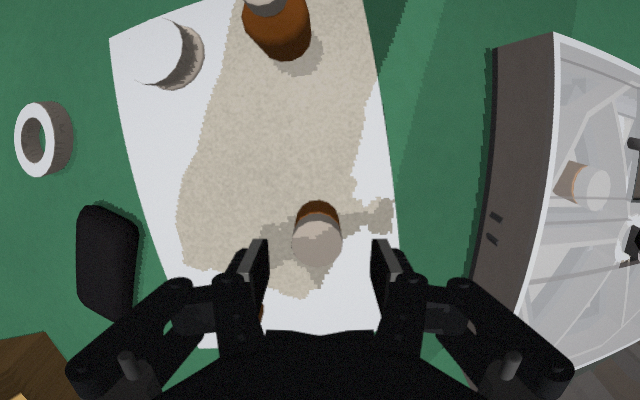

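Call:
{"api": "play_rows", "payload": {"rows": [[0.4,[-0.1,0,1.1],[0,0,0.2]],[0.4,[-0.1,0,1.1],[0,0,0.2]],[0.4,[0,0,1.1],[0,0,0]],[0.4,[0,0,0.8],[0,0,0]],[0.4,[0,0,0],[0,0,0]],[0.8,[0,0,0],[0,0,0]],[1,[0,0,0],[0,0,0]],[1,[0,0,0],[0,0,0]],[1,[0,0,0],[0,0,0]],[1,[0,0,0],[0,0,0]]], "newtons": 30}}

```text
time: 28.75
ee_pos: [0.5302, -0.2593, 0.0338]
tcp_rot: [179.7, -0.1, 80.3]
wrist_force: [0.4, -0.1, 0.1]
opening: 0.0293
```

Call:
{"api": "play_rows", "payload": {"rows": [[1,[0,0,-1],[0,0,0]],[1,[0,0,-2],[0,0,0]],[1,[0,0,-3],[0,0,0]],[1,[0,0,-3],[0,0,0]],[1,[0,0,-3],[0,0,0]],[1,[0,0,-1],[0,0,0]],[1,[0,0,0],[0,0,0]],[1,[0,0,0],[0,0,0]]]}}

```text
time: 29.55
ee_pos: [0.5289, -0.259, 0.1718]
tcp_rot: [179.6, -0.0, 80.3]
wrist_force: [-0.3, -0.8, -1.2]
opening: 0.0293
```

```bash
python3 plan.py 0.502 0.007 0.16 -9.8 1 16
```

```text
t 29.55 at [ 0.5289 -0.259   0.1718] [ 1.7961e+02 -4.0000e-02  8.0310e+01] open 0.0293 F [-0.3 -0.8 -1.2]
[[1.0,[1.61,-0.45,0.07],[0.0,0,5.6]],[1.0,[1.56,-0.6,0.07],[0.0,0,5.6]],[1.0,[1.49,-0.75,0.07],[0.0,0,5.6]],[1.0,[1.41,-0.89,0.07],[0.0,0,5.6]],[1.0,[1.32,-1.03,0.07],[0.0,0,5.6]],[1.0,[1.21,-1.15,0.07],[0.0,0,5.6]],[1.0,[1.1,-1.26,0.07],[0.0,0,5.7]],[1.0,[0.96,-1.36,0.07],[0.0,0,5.6]],[1.0,[0.83,-1.45,0.07],[0.0,0,5.7]],[1.0,[0.68,-1.53,0.07],[0.0,-0.1,5.6]],[1.0,[0.53,-1.59,0.07],[0.0,0,5.7]],[1.0,[0.36,-1.63,0.08],[0.0,-0.1,5.6]],[1.0,[0.2,-1.66,0.07],[0.0,-0.1,5.7]],[1.0,[0.04,-1.67,0.07],[0.0,0,5.6]],[1.0,[-0.12,-1.67,0.08],[0.1,-0.1,5.7]],[1.0,[-0.29,-1.64,0.08],[0.0,0,5.6]]]
```

Call:
{"api": "play_rows", "payload": {"rows": [[1,[1.6,-0.4,0],[0,0,5.6]],[1,[1.6,-0.6,0],[0,0,5.6]],[1,[1.5,-0.8,0],[0,0,5.6]],[1,[1.4,-0.9,0],[0,0,5.6]],[1,[1.3,-1,0],[0,0,5.6]],[1,[1.2,-1.2,0],[0,0,5.6]],[1,[1.1,-1.3,0],[0,0,5.6]],[1,[1,-1.4,0],[0,0,5.6]],[1,[0.8,-1.4,0],[0,0,5.6]],[1,[0.7,-1.5,0],[0,0,5.6]],[1,[0.5,-1.6,0],[0,0,5.6]],[1,[0.4,-1.6,0],[0,0,5.6]]]}}

```text
time: 30.75
ee_pos: [0.5041, -0.0513, 0.1508]
tcp_rot: [-179.4, 1.1, 10.3]
wrist_force: [-0.2, -0.1, 0.5]
opening: 0.0288
```

Call:
{"api": "play_rows", "payload": {"rows": [[1,[0.1,-1.6,0],[0,0,5.6]],[1,[0,-1.6,0],[0,0,5.6]],[1,[-0.2,-1.5,0],[0,0,5]],[1,[-0.2,-0.6,0],[0,0,3]],[1,[0,0,0],[0,0,0]],[1,[0,0,0],[0,0,0]]]}}

```text
time: 31.35
ee_pos: [0.4936, 0.0059, 0.1416]
tcp_rot: [-179.9, 2.0, -9.7]
wrist_force: [-0.5, 0.7, -1.0]
opening: 0.0288
```

```bash
python3 plan.py 0.502 0.007 0.125 -9.8 1 4
```

```text
t 31.35 at [0.4936 0.0059 0.1416] [-179.92    2.05   -9.67] open 0.0288 F [-0.5  0.7 -1. ]
[[1.0,[0.22,-0.06,0.41],[0,0.5,0.0]],[1.0,[0.21,-0.06,0.41],[0,0.5,0.0]],[1.0,[0.21,-0.07,0.41],[0,0.5,0.1]],[1.0,[0.21,-0.06,0.41],[-0.1,0.5,0.0]]]
```

Call:
{"api": "play_rows", "payload": {"rows": [[1,[0.3,-0.1,0.2],[0,0.8,0]],[1,[0.3,-0.1,0.3],[0,0.8,0]],[1,[0.2,0,0.5],[0,0.5,0]],[1,[0.1,0,0.5],[0,0,0]],[1,[0,0,0],[0,0,0]],[1,[0,0,0],[0,0,0]]]}}

```text
time: 31.95
ee_pos: [0.503, 0.0048, 0.1234]
tcp_rot: [-180.0, -0.1, -9.6]
wrist_force: [0.2, -0.0, -0.2]
opening: 0.029
```

```bash
python3 plan.py 0.502 0.007 0.054 -9.8 1 6
python3 - <<'E'
from h import *
p=cam('wrist'); save(p,'w20')
E
```

```text
t 31.95 at [0.503  0.0048 0.1234] [-1.7996e+02 -1.4000e-01 -9.5900e+00] open 0.029 F [ 0.2 -0.  -0.2]
[[1.0,[-0.03,-0.03,1.16],[0,0,0.0]],[1.0,[-0.02,-0.03,1.16],[0,0,0.0]],[1.0,[-0.03,-0.03,1.15],[0,0,0.1]],[1.0,[-0.02,-0.04,1.16],[0,0,0.0]],[1.0,[-0.03,-0.03,1.15],[0,-0.1,0.1]],[1.0,[-0.02,-0.04,1.16],[0,0,0.0]]]
```

View pics/w20.png

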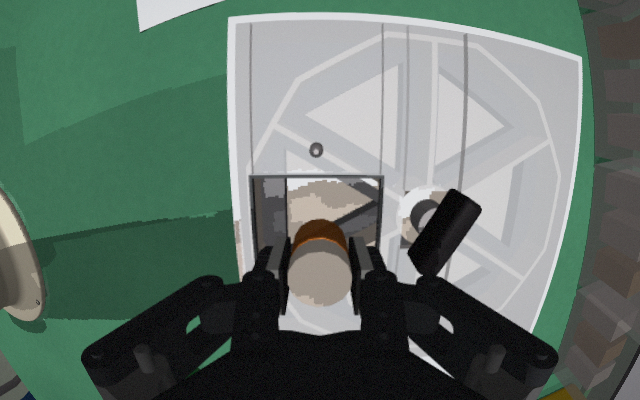

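Call:
{"api": "play_rows", "payload": {"rows": [[1,[0,-0.2,1.1],[0,0,0]],[1,[0,0,1.2],[0,0,0.1]],[1,[0,0,1.2],[0,0,0]],[1,[0,0,1.1],[0,0,0]],[1,[0,0,1.1],[0,0,0]],[1,[0,0,0.8],[0,0,0]],[1,[0,0,0],[0,0,0]]]}}

```text
time: 32.7
ee_pos: [0.5027, 0.0071, 0.0513]
tcp_rot: [-180.0, -0.0, -9.7]
wrist_force: [-1.0, -0.4, -0.5]
opening: 0.0287
```

```bash
python3 plan.py 0.502 0.007 0.0515 -9.8 1 1
python3 - <<'E'
from h import *
p=cam('wrist'); save(p,'w21')
E
```

```text
t 32.7 at [0.5027 0.0071 0.0513] [-1.7998e+02 -1.0000e-02 -9.6900e+00] open 0.0287 F [-1.  -0.4 -0.5]
[[1.0,[-0.07,0.02,-0.02],[0,0,0.1]]]
```

View pics/w21.png

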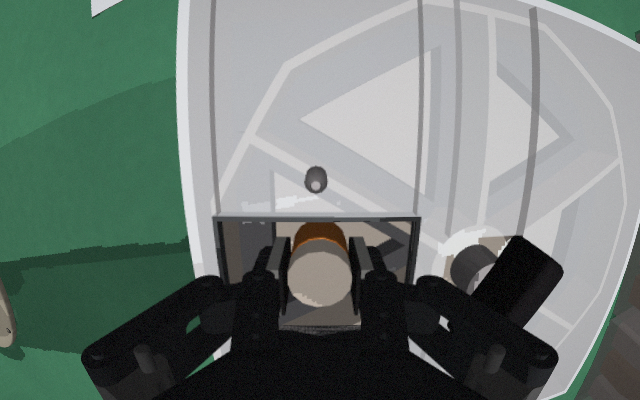

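Call:
{"api": "play_rows", "payload": {"rows": [[1,[0,0,0.1],[0,0,0]],[0.8,[0,0,0],[0,0,0]],[0.55,[0,0,0],[0,0,0]],[0.55,[0,0,0],[0,0,0]],[0.55,[0,0,0],[0,0,0]],[0.55,[0,0,-1],[0,0,0]],[0.55,[0,0,-2],[0,0,0]],[0.53,[0,0,-2],[0,0,0]],[0.53,[0,0,-2.5],[0,0,0]],[0.53,[0,0,-2.5],[0,0,0]],[0.53,[0,0,-1],[0,0,0]],[0.53,[0,0,0],[0,0,0]]]}}

```text
time: 33.95
ee_pos: [0.5035, 0.007, 0.171]
tcp_rot: [-179.9, -0.4, -9.7]
wrist_force: [0.2, 0.5, -0.1]
opening: 0.0402
```

```bash
python3 - <<'E'
from h import *
p=cam('wrist'); save(p,'w22')
E
python3 plan.py 0.576 -0.0065 0.175 140.2 0.5 22
```

```text
t 34.0 at [0.5034 0.007  0.1702] [-179.92   -0.31   -9.69] open 0.0403 F [0.2 0.2 0.8]
[[0.5,[0.34,0.0,-0.02],[0.0,0,-6.8]],[0.5,[0.33,0.04,-0.02],[0.0,0,-6.8]],[0.5,[0.33,0.08,-0.02],[0.0,0,-6.8]],[0.5,[0.31,0.12,-0.02],[0.0,0,-6.8]],[0.5,[0.3,0.16,-0.02],[0.0,0,-6.8]],[0.5,[0.27,0.19,-0.02],[0.0,0,-6.8]],[0.5,[0.25,0.22,-0.02],[0.0,0,-6.8]],[0.5,[0.22,0.25,-0.02],[0.0,0,-6.8]],[0.5,[0.19,0.28,-0.02],[0.0,0,-6.8]],[0.5,[0.16,0.3,-0.02],[0.0,0.0,-6.8]],[0.5,[0.12,0.31,-0.02],[0.0,0.0,-6.8]],[0.5,[0.08,0.33,-0.02],[0.0,0.0,-6.8]],[0.5,[0.04,0.33,-0.02],[0.0,0.0,-6.8]],[0.5,[0.0,0.34,-0.02],[0.0,0.0,-6.8]],[0.5,[-0.04,0.33,-0.02],[0.0,0.0,-6.8]],[0.5,[-0.07,0.33,-0.02],[0.0,0.0,-6.8]],[0.5,[-0.11,0.32,-0.02],[0.0,0.0,-6.8]],[0.5,[-0.15,0.3,-0.02],[0.1,0.0,-6.9]],[0.5,[-0.18,0.28,-0.02],[0.0,0.0,-6.8]],[0.5,[-0.22,0.26,-0.02],[0.1,0.1,-6.9]],[0.5,[-0.25,0.23,-0.02],[0.0,0.0,-6.8]],[0.5,[-0.27,0.19,-0.03],[0.1,0.1,-6.9]]]
```

View pics/w22.png

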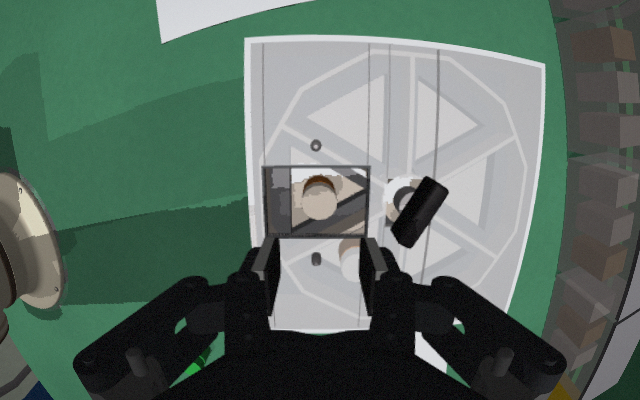

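Call:
{"api": "play_rows", "payload": {"rows": [[0.5,[0.9,0,0],[0,0,4]],[0.5,[0.9,0,0],[0,0,4]],[0.5,[0.9,-0.1,0],[0,0,4]],[0.5,[0.9,-0.2,0],[0,0,4]],[0.5,[0.9,-0.3,0],[0,0,4]],[0.5,[0.9,-0.3,0],[0,0,4]],[0.5,[0.9,-0.4,0],[0,0,4]],[0.5,[0.8,-0.4,0],[0,0,1.5]],[0.5,[0,0,0],[0,0,0]],[0.5,[0,0,0],[0,0,0]]]}}

```text
time: 35.0
ee_pos: [0.5742, -0.0074, 0.1563]
tcp_rot: [179.6, 0.6, -40.2]
wrist_force: [0.1, -0.3, -0.2]
opening: 0.043
```

```bash
python3 plan.py 0.576 -0.0065 0.13 -39.8 0.5 4
```

```text
t 35.0 at [ 0.5742 -0.0074  0.1563] [179.57   0.56 -40.24] open 0.043 F [ 0.1 -0.3 -0.2]
[[0.5,[0.03,-0.05,0.66],[0.1,0.1,-0.1]],[0.5,[0.02,-0.05,0.66],[0.1,0.2,-0.1]],[0.5,[0.02,-0.05,0.65],[0.1,0.1,-0.1]],[0.5,[0.03,-0.05,0.66],[0.1,0.2,-0.1]]]
```

Call:
{"api": "play_rows", "payload": {"rows": [[0.5,[0.1,-0.1,0.7],[0.2,0.3,-0.2]],[0.5,[0,-0.1,0.7],[0.2,0.3,-0.2]],[0.5,[0,0,0.7],[0,0,0]],[0.5,[0,0,0.2],[0,0,0]],[0.5,[0,0,0],[0,0,0]]]}}

```text
time: 35.5
ee_pos: [0.5748, -0.0062, 0.1305]
tcp_rot: [180.0, -0.0, -39.6]
wrist_force: [0.1, 0.3, 0.5]
opening: 0.0429
```

```bash
python3 plan.py 0.576 -0.0065 0.0955 -39.8 0.5 4
python3 - <<'E'
from h import *
p=cam('wrist'); save(p,'w23')
E
```

```text
t 35.5 at [ 0.5748 -0.0062  0.1305] [ 1.7997e+02 -4.0000e-02 -3.9610e+01] open 0.0429 F [0.1 0.3 0.5]
[[0.5,[0.03,-0.01,0.88],[0.0,0,0.0]],[0.5,[0.03,-0.01,0.87],[0.0,0,0.1]],[0.5,[0.03,-0.02,0.88],[0.0,0,0.0]],[0.5,[0.03,-0.02,0.87],[0.0,0,0.1]]]
```

View pics/w23.png

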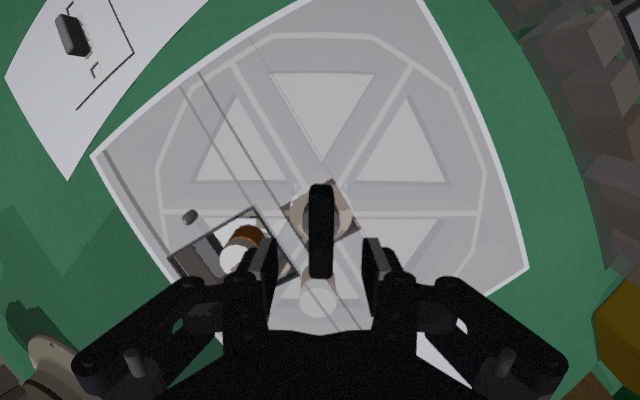

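Call:
{"api": "play_rows", "payload": {"rows": [[0.5,[0.1,0,1],[0,0,0]],[0.5,[0,0,1],[0,0,0]],[0.5,[0,0,1],[0,0,0]],[0.5,[0,0,0.3],[0,0,0]],[0.5,[0,0,0],[0,0,0]]]}}

```text
time: 36.05
ee_pos: [0.5756, -0.0069, 0.0946]
tcp_rot: [180.0, -0.0, -39.6]
wrist_force: [1.1, -1.0, 0.7]
opening: 0.0426
```

Call:
{"api": "play_rows", "payload": {"rows": [[0.8,[0,0,-0.1],[0,0,0]],[1,[0,0,0],[0,0,0]],[1,[0,0,0],[0,0,0]],[1,[0,0,0],[0,0,0]],[1,[0,0,0],[0,0,0]],[1,[0,0,0],[0,0,0]]], "newtons": 50}}

```text
time: 36.65
ee_pos: [0.5754, -0.0067, 0.0959]
tcp_rot: [180.0, 0.0, -39.6]
wrist_force: [-1.4, 1.0, -1.9]
opening: 0.0127
```

Call:
{"api": "play_rows", "payload": {"rows": [[1,[0,0,0],[0,0,-5]],[1,[0,0,0],[0,0,-6]],[1,[0,0,0],[0,0,-6]],[1,[0,0,0],[0,0,-6]],[1,[0,0,0],[0,0,-6]],[1,[0,0,0],[0,0,-6]],[1,[0,0,0],[0,0,-6]],[1,[0,0,0],[0,0,-6]],[1,[0,0,0],[0,0,-6]],[1,[0,0,0],[0,0,-5]],[1,[0,0,0],[0,0,0]]]}}

```text
time: 37.75
ee_pos: [0.5767, -0.0069, 0.0959]
tcp_rot: [179.9, -0.1, 20.7]
wrist_force: [-0.3, 0.1, -1.2]
opening: 0.013
```

```bash
python3 plan.py 0.576 -0.0065 0.095 20.2 1 1
```

```text
t 37.75 at [ 0.5767 -0.0069  0.0959] [ 1.7993e+02 -1.0000e-01  2.0700e+01] open 0.013 F [-0.3  0.1 -1.2]
[[1.0,[-0.05,-0.07,0.09],[0.1,-0.1,0.5]]]
```

Call:
{"api": "play_rows", "payload": {"rows": [[0.8,[0,0,0],[0,0,0]],[0.5,[0,0,0],[0,0,0]],[0.5,[0,0,0],[0,0,0]],[0.5,[0,0,-2],[0,0,0]],[0.5,[0,0,-3],[0,0,0]],[0.5,[0,0,-3],[0,0,0]],[0.5,[0,0,-2],[0,0,0]],[0.5,[0,0,0],[0,0,0]]]}}

```text
time: 38.55
ee_pos: [0.5767, -0.0073, 0.2]
tcp_rot: [179.9, -0.2, 20.0]
wrist_force: [-0.0, 0.4, 0.2]
opening: 0.0426
```

```bash
python3 - <<'E'
from h import *
p=cam('wrist'); save(p,'w24')
p=cam('top')
print([(np.round(d['point'],4).tolist(),round(d['confidence'],2)) for d in spotter.spot_in(p,'pot1')])
E
python3 plan.py 0.594 -0.322 0.15 80.2 0.4 16
```

```text
[([0.3022, -0.3505, 0.0479], 0.65), ([0.3048, -0.1872, 0.047], 0.56), ([0.2997, -0.2767, 0.0445], 0.45)]
t 38.7 at [ 0.5755 -0.0072  0.196 ] [1.7997e+02 1.2000e-01 2.0050e+01] open 0.0425 F [-0.1 -0.2 -0.5]
[[0.4,[-0.57,1.89,0.29],[0,0.0,-3.8]],[0.4,[-0.69,1.85,0.29],[0,0.0,-3.8]],[0.4,[-0.81,1.8,0.29],[0,0.0,-3.8]],[0.4,[-0.93,1.74,0.29],[0,0.0,-3.8]],[0.4,[-1.04,1.67,0.29],[0,0.0,-3.7]],[0.4,[-1.15,1.6,0.29],[0,0.0,-3.8]],[0.4,[-1.25,1.52,0.29],[0,0.0,-3.7]],[0.4,[-1.34,1.44,0.29],[0,0.0,-3.8]],[0.4,[-1.44,1.35,0.29],[0,0.0,-3.7]],[0.4,[-1.52,1.25,0.29],[0,0.0,-3.8]],[0.4,[-1.6,1.15,0.29],[0,0.0,-3.7]],[0.4,[-1.67,1.04,0.29],[0,0.0,-3.8]],[0.4,[-1.74,0.93,0.29],[0,0.0,-3.7]],[0.4,[-1.79,0.82,0.29],[0,0.0,-3.8]],[0.4,[-1.84,0.69,0.29],[0,0.0,-3.7]],[0.4,[-1.89,0.58,0.28],[-0.1,0.1,-3.8]]]
```

View pics/w24.png

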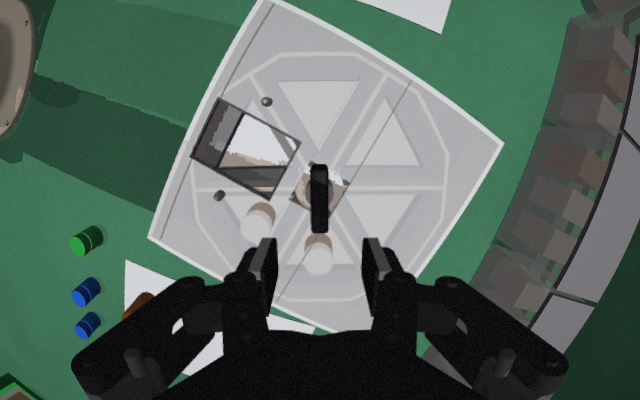

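```bash
python3 plan.py 0.594 -0.322 0.16 -9.8 0.4 14
```

```text
t 38.7 at [ 0.5755 -0.0072  0.196 ] [1.7997e+02 1.2000e-01 2.0050e+01] open 0.0425 F [-0.1 -0.2 -0.5]
[[0.4,[-0.65,2.16,0.26],[0.0,0.0,2.1]],[0.4,[-0.57,2.18,0.26],[0.0,0.0,2.1]],[0.4,[-0.49,2.2,0.26],[0.0,0.0,2.1]],[0.4,[-0.4,2.21,0.26],[0.0,0.0,2.1]],[0.4,[-0.32,2.23,0.26],[0.0,0.0,2.1]],[0.4,[-0.24,2.24,0.26],[0.0,0.0,2.1]],[0.4,[-0.16,2.25,0.26],[0.0,0.0,2.2]],[0.4,[-0.07,2.25,0.26],[0.0,0.0,2.1]],[0.4,[0.01,2.25,0.26],[0.0,0.0,2.2]],[0.4,[0.09,2.25,0.26],[0.0,0.0,2.1]],[0.4,[0.18,2.24,0.26],[0.0,0.0,2.2]],[0.4,[0.26,2.24,0.26],[0.0,0.0,2.1]],[0.4,[0.35,2.22,0.26],[0.0,0.0,2.2]],[0.4,[0.43,2.21,0.25],[0.1,0.1,2.1]]]
```

Call:
{"api": "play_rows", "payload": {"rows": [[0.4,[-0.6,2.2,0],[0,0,2.5]],[0.4,[-0.6,2.2,0],[0,0,2.5]],[0.4,[-0.5,2.2,0.1],[0,0,2.5]],[0.4,[-0.4,2.2,0.1],[0,0,2.5]],[0.4,[-0.3,2.2,0.1],[0,0,2.5]],[0.4,[-0.2,2.2,0.2],[0,0,2.5]],[0.4,[-0.1,2.2,0.2],[0,0,2.5]],[0.4,[0,2.2,0.2],[0,0,2.5]],[0.4,[0.1,2.2,0.2],[0,0,2.5]],[0.4,[0.2,2.2,0.2],[0,0,2.5]],[0.4,[0.3,2.2,0.2],[0,0,2.5]],[0.4,[0.3,2.2,0.2],[0,0,1.5]]]}}

```text
time: 39.9
ee_pos: [0.5785, -0.2803, 0.1567]
tcp_rot: [-179.9, 1.6, -10.1]
wrist_force: [-0.2, -0.0, 0.0]
opening: 0.0516
```

Call:
{"api": "play_rows", "payload": {"rows": [[0.4,[0.3,2.2,0],[0,0,0.5]],[0.4,[0.3,1,0],[0,0,0]],[0.4,[0,0,0],[0,0,0]],[0.4,[0,0,0],[0,0,0]]]}}

```text
time: 40.3
ee_pos: [0.5765, -0.3151, 0.1495]
tcp_rot: [-179.8, 2.1, -10.8]
wrist_force: [-0.3, 0.1, 0.1]
opening: 0.0515
```

```bash
python3 - <<'E'
from h import *
p=cam('wrist'); save(p,'w25')
print([(np.round(d['point'],4).tolist(),round(d['confidence'],2)) for d in spotter.spot_in(p,'pot1')])
E
python3 plan.py 0.594 -0.322 0.08 -9.8 0.4 6
```

```text
[([0.3061, -0.3522, 0.03], 0.91), ([0.6007, -0.3221, 0.0413], 0.79), ([0.3125, -0.2835, 0.0321], 0.79), ([0.3162, -0.1903, 0.028], 0.64)]
t 40.4 at [ 0.5766 -0.3147  0.15  ] [-179.8     2.09  -10.77] open 0.0514 F [-0.2  0.4 -0.5]
[[0.4,[0.35,0.07,1.15],[0,0.3,-0.2]],[0.4,[0.34,0.07,1.16],[0,0.4,-0.2]],[0.4,[0.33,0.07,1.16],[-0.1,0.3,-0.1]],[0.4,[0.33,0.07,1.16],[0,0.4,-0.2]],[0.4,[0.32,0.07,1.16],[-0.1,0.3,-0.1]],[0.4,[0.32,0.07,1.16],[0,0.4,-0.2]]]
```

View pics/w25.png

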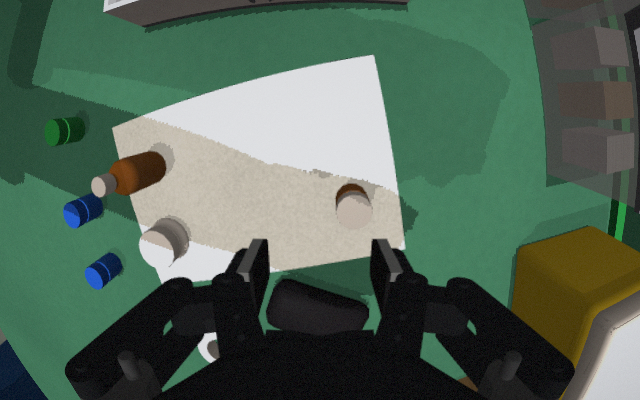

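```bash
python3 - <<'E'
from h import *
p=cam('wrist')
print(unproj(p,[[354,209]],.044)); print([(np.round(d['point'],4).tolist(),round(d['confidence'],2)) for d in spotter.spot_in(p,'mouse')])
E
python3 plan.py 0.597 -0.322 0.08 -9.8 0.4 6
```

```text
[[ 0.59919187 -0.32554098  0.044     ]]
[]
t 40.5 at [ 0.5769 -0.3148  0.1506] [-179.82    2.03  -10.76] open 0.0512 F [-0.8  0.1 -0.1]
[[0.4,[0.39,0.06,1.16],[0,0.3,-0.2]],[0.4,[0.39,0.06,1.17],[0,0.3,-0.2]],[0.4,[0.38,0.06,1.17],[-0.1,0.4,-0.1]],[0.4,[0.37,0.06,1.17],[0,0.3,-0.2]],[0.4,[0.37,0.06,1.17],[-0.1,0.4,-0.1]],[0.4,[0.36,0.07,1.17],[0,0.3,-0.2]]]
```

Call:
{"api": "play_rows", "payload": {"rows": [[0.4,[0.5,0.2,0.9],[0,0.5,-0.3]],[0.4,[0.5,0.2,0.9],[0,0.5,-0.3]],[0.4,[0.5,0.1,1],[0,0.5,-0.3]],[0.4,[0.4,0.1,1.1],[0,0.4,-0.1]],[0.4,[0.2,0,1.2],[0,0.2,0]],[0.4,[0,0,1],[0,0,0]],[0.4,[0,0,0],[0,0,0]]]}}

```text
time: 41.2
ee_pos: [0.5976, -0.323, 0.0827]
tcp_rot: [-179.8, -0.2, -9.6]
wrist_force: [-1.0, 0.0, 0.7]
opening: 0.0513
```

```bash
python3 - <<'E'
from h import *
p=cam('wrist'); save(p,'w26')
print([(np.round(d['point'],4).tolist(),round(d['confidence'],2)) for d in spotter.spot_in(p,'pot1')])
E
python3 plan.py 0.598 -0.324 0.034 -9.8 0.4 4
```

```text
[([0.3098, -0.3511, 0.0265], 0.78), ([0.3158, -0.2884, 0.0322], 0.68), ([0.5994, -0.3218, 0.0453], 0.58)]
t 41.3 at [ 0.5981 -0.3234  0.0846] [-179.81   -0.33   -9.56] open 0.0516 F [-0.2  0.7  0.4]
[[0.4,[-0.01,0.02,1.26],[0,-0.1,0.1]],[0.4,[0,0.02,1.27],[-0.1,-0.1,0.0]],[0.4,[0,0.02,1.26],[0,-0.1,0.1]],[0.4,[0,0.02,1.27],[-0.1,0,0.0]]]
```

View pics/w26.png

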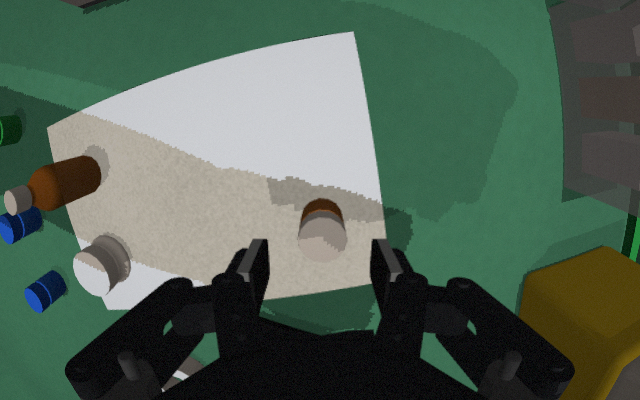

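Call:
{"api": "play_rows", "payload": {"rows": [[0.4,[0,0,1.3],[0,-0.1,0.2]],[0.4,[0,0,1.3],[0,0,0]],[0.4,[0,0,1.3],[0,0,0]],[0.4,[0,0,0.9],[0,0,0]],[0.4,[0,0,0.1],[0,0,0]],[0.4,[0,0,0],[0,0,0]],[0.8,[0,0,0],[0,0,0]],[1,[0,0,0],[0,0,0]],[1,[0,0,0],[0,0,0]],[1,[0,0,0],[0,0,0]],[1,[0,0,0],[0,0,0]]], "newtons": 30}}

```text
time: 42.4
ee_pos: [0.5992, -0.3238, 0.0336]
tcp_rot: [-179.9, -0.4, -9.8]
wrist_force: [0.1, -0.4, -1.8]
opening: 0.0291
```

Call:
{"api": "play_rows", "payload": {"rows": [[1,[0,0,-1],[0,0,0]],[1,[0,0,-2],[0,0,0]],[1,[0,0,-3],[0,0,0]],[1,[0,0,-3.5],[0,0,0]],[1,[0,0,-3.5],[0,0,0]],[1,[0,0,-1.5],[0,0,0]],[1,[0,0,0],[0,0,0]],[1,[0,0,0],[0,0,0]]]}}

```text
time: 43.2
ee_pos: [0.5974, -0.3236, 0.1882]
tcp_rot: [-179.9, -0.5, -9.8]
wrist_force: [-0.7, -0.6, 0.0]
opening: 0.029
```

```bash
python3 plan.py 0.502 0.007 0.18 -9.8 1 14
```

```text
t 43.2 at [ 0.5974 -0.3236  0.1882] [-179.9    -0.48   -9.78] open 0.029 F [-0.7 -0.6  0. ]
[[1.0,[-1.07,-2.21,0.05],[0,0,0.0]],[1.0,[-1.07,-2.21,0.05],[0,0,0.0]],[1.0,[-1.07,-2.21,0.05],[0,0,0.0]],[1.0,[-1.07,-2.21,0.05],[0,0,0.0]],[1.0,[-1.07,-2.21,0.06],[0,0,0.0]],[1.0,[-1.08,-2.21,0.05],[0,-0.1,0.0]],[1.0,[-1.07,-2.21,0.06],[0,0,0.0]],[1.0,[-1.08,-2.21,0.06],[0,-0.1,0.0]],[1.0,[-1.07,-2.21,0.06],[0,0,0.0]],[1.0,[-1.08,-2.21,0.06],[0,-0.1,0.0]],[1.0,[-1.07,-2.21,0.06],[0,0,0.0]],[1.0,[-1.08,-2.22,0.06],[0,-0.1,0.0]],[1.0,[-1.07,-2.21,0.06],[-0.1,0,0.0]],[1.0,[-1.08,-2.22,0.06],[0,-0.1,0.0]]]
```

Call:
{"api": "play_rows", "payload": {"rows": [[1,[-1.1,-2.2,-0.1],[0,0,0]],[1,[-1.1,-2.2,-0.1],[0,0,0]],[1,[-1.1,-2.2,-0.1],[0,0,0]],[1,[-1.1,-2.2,-0.1],[0,0,0]],[1,[-1.1,-2.2,-0.1],[0,0,0]],[1,[-1.1,-2.2,-0.1],[0,0,0]],[1,[-1.1,-2.2,-0.1],[0,0,0]],[1,[-1.1,-2.2,-0.1],[0,0,0]],[1,[-1.1,-2.2,-0.1],[0,0,0]],[1,[-1.1,-2.2,-0.1],[0,0,0]],[1,[-1.1,-2.2,-0.1],[0,0,0]],[1,[-1,-2.2,0],[0,0,0]]]}}

```text
time: 44.4
ee_pos: [0.5038, -0.0317, 0.1817]
tcp_rot: [-179.8, 0.9, -10.0]
wrist_force: [0.6, -0.2, -0.7]
opening: 0.029
```

Call:
{"api": "play_rows", "payload": {"rows": [[1,[-1,-2.2,0],[0,0,0]],[1,[-0.5,-1.2,0],[0,0,0]],[1,[0,0,0],[0,0,0]],[1,[0,0,0],[0,0,0]]]}}

```text
time: 44.8
ee_pos: [0.4923, 0.0076, 0.1782]
tcp_rot: [-179.8, 1.2, -9.8]
wrist_force: [-0.0, -0.2, -0.1]
opening: 0.0289
```

```bash
python3 plan.py 0.502 0.007 0.125 -9.8 1 4
```

```text
t 44.8 at [0.4923 0.0076 0.1782] [-179.82    1.15   -9.84] open 0.0289 F [-0.  -0.2 -0.1]
[[1.0,[0.27,-0.02,1.32],[0,0.3,0]],[1.0,[0.26,-0.02,1.33],[-0.1,0.3,0]],[1.0,[0.26,-0.03,1.33],[0,0.3,0]],[1.0,[0.25,-0.02,1.32],[-0.1,0.3,0]]]
```

Call:
{"api": "play_rows", "payload": {"rows": [[1,[0.4,0,1.2],[0,0.5,0]],[1,[0.3,0,1.2],[0,0.4,0]],[1,[0.2,0,1.3],[0,0.3,0]],[1,[0.1,0,1],[0,0,0]],[1,[0,0,0],[0,0,0]],[1,[0,0,0],[0,0,0]]]}}

```text
time: 45.4
ee_pos: [0.5031, 0.0014, 0.1281]
tcp_rot: [-179.9, -0.0, -10.1]
wrist_force: [-0.0, -0.5, -0.0]
opening: 0.0287
```

```bash
python3 plan.py 0.502 0.007 0.053 -9.8 1 6
python3 - <<'E'
from h import *
p=cam('wrist'); save(p,'w27')
E
```

```text
t 45.4 at [0.5031 0.0014 0.1281] [-1.799e+02 -2.000e-02 -1.011e+01] open 0.0287 F [-0.  -0.5 -0. ]
[[1.0,[-0.03,-0.09,1.25],[0,0,-0.1]],[1.0,[-0.03,-0.09,1.25],[0,0,0]],[1.0,[-0.04,-0.09,1.25],[0,0,-0.1]],[1.0,[-0.03,-0.08,1.25],[0,0,0]],[1.0,[-0.04,-0.09,1.25],[-0.1,0,-0.1]],[1.0,[-0.03,-0.08,1.26],[0,0,0]]]
```

View pics/w27.png

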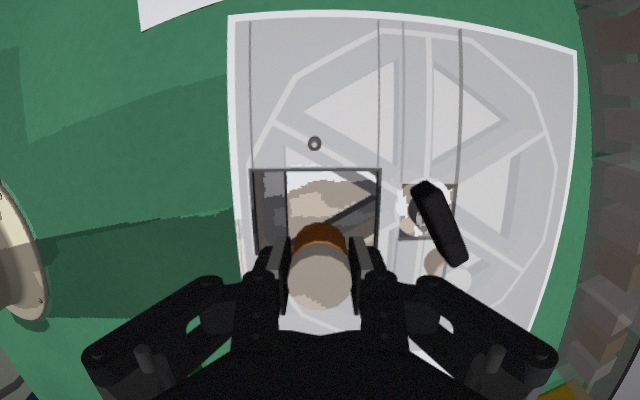

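Call:
{"api": "play_rows", "payload": {"rows": [[1,[-0.1,-0.4,0.9],[0,0,-0.2]],[1,[0,-0.2,1.2],[0,0,0]],[1,[0,0,1.2],[0,0,0]],[1,[0,0,1.2],[0,0,0]],[1,[0,0,1.1],[0,0,0]],[1,[0,0,1.1],[0,0,0]],[1,[0,0,0.5],[0,0,0]],[1,[0,0,0],[0,0,0]]]}}

```text
time: 46.25
ee_pos: [0.5029, 0.0083, 0.0496]
tcp_rot: [-179.9, 0.0, -9.9]
wrist_force: [0.1, 0.1, 0.0]
opening: 0.0289
```

```bash
python3 plan.py 0.502 0.007 0.051 -9.8 1 1
```

```text
t 46.25 at [0.5029 0.0083 0.0496] [-179.9     0.     -9.87] open 0.0289 F [0.1 0.1 0. ]
[[1.0,[-0.07,0.14,-0.14],[-0.1,0.0,-0.1]]]
```

Call:
{"api": "play_rows", "payload": {"rows": [[0.8,[0,0,0],[0,0,0]],[0.55,[0,0,0],[0,0,0]],[0.55,[0,0,0],[0,0,0]],[0.55,[0,0,0],[0,0,0]],[0.55,[0,0,-1],[0,0,0]],[0.55,[0,0,-2],[0,0,0]],[0.53,[0,0,-2],[0,0,0]],[0.53,[0,0,-2.5],[0,0,0]],[0.53,[0,0,-2.5],[0,0,0]],[0.53,[0,0,-1],[0,0,0]],[0.53,[0,0,0],[0,0,0]],[0.53,[0,0,0],[0,0,0]]]}}

```text
time: 47.45
ee_pos: [0.5037, 0.008, 0.1696]
tcp_rot: [-179.8, -0.3, -9.9]
wrist_force: [-0.9, -0.1, -0.1]
opening: 0.0401
```

```bash
python3 - <<'E'
from h import *
p=cam('wrist'); save(p,'w28')
E
python3 plan.py 0.576 -0.0065 0.165 20.2 0.5 8
```

```text
t 47.5 at [0.5036 0.008  0.1694] [-179.85   -0.29   -9.87] open 0.0404 F [-0.5  0.3 -0.3]
[[0.5,[0.92,0.02,0.06],[0,0,-3.8]],[0.5,[0.92,0.09,0.06],[0,0,-3.8]],[0.5,[0.91,0.15,0.06],[0,-0.1,-3.7]],[0.5,[0.9,0.2,0.06],[0,0,-3.8]],[0.5,[0.89,0.26,0.06],[0,-0.1,-3.7]],[0.5,[0.87,0.32,0.05],[0,0,-3.8]],[0.5,[0.84,0.38,0.06],[0,-0.1,-3.7]],[0.5,[0.81,0.43,0.05],[-0.1,0,-3.8]]]
```

View pics/w28.png

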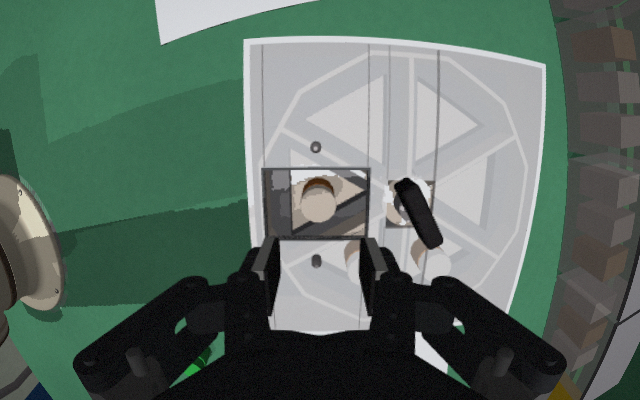

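Call:
{"api": "play_rows", "payload": {"rows": [[0.5,[0.9,0,0],[0,0,-4]],[0.5,[0.9,0.1,0],[0,0,-4]],[0.5,[0.9,0.1,0],[0,0,-4]],[0.5,[0.9,0.2,0],[0,0,-4]],[0.5,[0.9,0.3,0],[0,0,-4]],[0.5,[0.9,0.3,0],[0,0,-4]],[0.5,[0.8,0.4,0],[0,0,-3]],[0.5,[0.5,0.2,0],[0,0,-1]],[0.5,[0,0,0],[0,0,0]],[0.5,[0,0,0],[0,0,0]]]}}

```text
time: 48.5
ee_pos: [0.5697, -0.004, 0.1561]
tcp_rot: [-179.7, 0.7, 19.2]
wrist_force: [-0.6, 0.6, 0.7]
opening: 0.0427
```

```bash
python3 plan.py 0.576 -0.0065 0.13 20.2 0.5 4
```

```text
t 48.5 at [ 0.5697 -0.004   0.1561] [-179.65    0.68   19.16] open 0.0427 F [-0.6  0.6  0.7]
[[0.5,[0.13,0.12,0.65],[-0.1,0.2,-0.3]],[0.5,[0.13,0.11,0.65],[-0.1,0.2,-0.2]],[0.5,[0.13,0.11,0.65],[-0.1,0.1,-0.3]],[0.5,[0.13,0.12,0.65],[-0.1,0.2,-0.2]]]
```

Call:
{"api": "play_rows", "payload": {"rows": [[0.5,[0.2,0.2,0.6],[-0.1,0.3,-0.4]],[0.5,[0.2,0.2,0.6],[-0.1,0.2,-0.4]],[0.5,[0.1,0,0.6],[-0.1,0.1,-0.2]],[0.5,[0,0,0.3],[0,0,0]],[0.5,[0,0,0],[0,0,0]]]}}

```text
time: 49.0
ee_pos: [0.5749, -0.006, 0.1326]
tcp_rot: [-180.0, 0.1, 20.1]
wrist_force: [-0.4, 0.5, 0.1]
opening: 0.0431
```

```bash
python3 plan.py 0.576 -0.0065 0.0955 20.2 0.5 4
python3 - <<'E'
from h import *
p=cam('wrist'); save(p,'w29')
E
```

```text
t 49.0 at [ 0.5749 -0.006   0.1326] [-1.7996e+02  7.0000e-02  2.0140e+01] open 0.0431 F [-0.4  0.5  0.1]
[[0.5,[0.02,0.02,0.93],[0,0.0,0]],[0.5,[0.02,0.02,0.93],[0,0.0,0]],[0.5,[0.03,0.02,0.93],[0,0.0,0]],[0.5,[0.02,0.02,0.92],[0,0.1,-0.1]]]
```

View pics/w29.png

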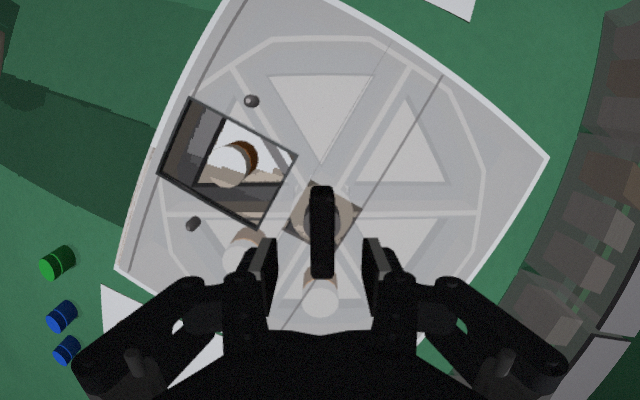

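Call:
{"api": "play_rows", "payload": {"rows": [[0.5,[0.1,0.1,1],[0,0,0]],[0.5,[0,0,1],[0,0,0]],[0.5,[0,0,1],[0,0,0]],[0.5,[0,0,0.4],[0,0,0]],[0.5,[0,0,0],[0,0,0]]]}}

```text
time: 49.55
ee_pos: [0.5761, -0.0066, 0.0955]
tcp_rot: [-180.0, 0.1, 20.1]
wrist_force: [-1.5, 0.6, -0.4]
opening: 0.0426
```

Call:
{"api": "play_rows", "payload": {"rows": [[0.8,[0,0,0],[0,0,0]],[1,[0,0,0],[0,0,0]],[1,[0,0,0],[0,0,0]],[1,[0,0,0],[0,0,0]],[1,[0,0,0],[0,0,0]],[1,[0,0,0],[0,0,0]]], "newtons": 50}}

```text
time: 50.15
ee_pos: [0.5765, -0.0065, 0.0957]
tcp_rot: [-179.9, 0.0, 20.1]
wrist_force: [1.4, 0.4, -2.2]
opening: 0.013
```

Call:
{"api": "play_rows", "payload": {"rows": [[1,[0,0,0],[0,0,-5]],[1,[0,0,0],[0,0,-6]],[1,[0,0,0],[0,0,-6]],[1,[0,0,0],[0,0,-6]],[1,[0,0,0],[0,0,-6]],[1,[0,0,0],[0,0,-6]],[1,[0,0,0],[0,0,-6]],[1,[0,0,0],[0,0,-6]],[1,[0,0,0],[0,0,-6]],[1,[0,0,0],[0,0,-5]],[1,[0,0,0],[0,0,0]]]}}

```text
time: 51.25
ee_pos: [0.5771, -0.0058, 0.0958]
tcp_rot: [-180.0, -0.1, 80.5]
wrist_force: [1.0, 0.4, -2.1]
opening: 0.0133
```

Call:
{"api": "play_rows", "payload": {"rows": [[0.8,[0,0,0],[0,0,0]],[0.5,[0,0,0],[0,0,0]],[0.5,[0,0,0],[0,0,0]],[0.5,[0,0,-2],[0,0,0]],[0.5,[0,0,-3],[0,0,0]],[0.5,[0,0,-3],[0,0,0]],[0.5,[0,0,-3],[0,0,0]],[0.5,[0,0,0],[0,0,0]],[0.5,[0,0,0],[0,0,0]]]}}

```text
time: 52.15
ee_pos: [0.5763, -0.0064, 0.2105]
tcp_rot: [-180.0, -0.1, 79.7]
wrist_force: [-0.7, 0.2, -0.9]
opening: 0.0426
```

```bash
python3 - <<'E'
from h import *
p=cam('wrist'); save(p,'w30')
for n in ('side','top'):
    p=cam(n); save(p,n+'30')
    for t in ('cover','pot1'): print(n,t,[(np.round(d['point'],4).tolist(),round(d['confidence'],2)) for d in spotter.spot_in(p,t)])
E
python3 plan.py 0.494 0.278 0.2 -9.8 0.5 20
```

```text
side cover [([0.4906, 0.2814, 0.0068], 0.88)]
side pot1 [([0.3017, -0.1842, 0.0302], 0.65)]
top cover [([0.5696, 0.0914, 0.0693], 0.69), ([0.4951, 0.2789, 0.0046], 0.58), ([0.5445, -0.4387, 0.0307], 0.3)]
top pot1 [([0.3079, -0.1896, 0.0452], 0.47), ([0.3014, -0.3515, 0.0448], 0.47)]
t 52.5 at [ 0.5758 -0.0063  0.2094] [-1.7987e+02 -4.0000e-02  7.9790e+01] open 0.0426 F [ 0.4 -0.4 -0.5]
[[0.5,[1.33,-0.65,0.05],[0,0.0,4.5]],[0.5,[1.27,-0.76,0.05],[0,0.0,4.5]],[0.5,[1.21,-0.85,0.05],[0,0.0,4.5]],[0.5,[1.14,-0.95,0.05],[0,0.0,4.5]],[0.5,[1.06,-1.03,0.05],[0,0.0,4.5]],[0.5,[0.97,-1.11,0.05],[0,0.0,4.5]],[0.5,[0.88,-1.19,0.05],[0,0.0,4.5]],[0.5,[0.79,-1.25,0.05],[0,0.0,4.5]],[0.5,[0.69,-1.31,0.05],[0,0.0,4.5]],[0.5,[0.58,-1.36,0.05],[0,0.0,4.5]],[0.5,[0.48,-1.4,0.05],[0,0.0,4.5]],[0.5,[0.36,-1.43,0.05],[0,0.0,4.5]],[0.5,[0.25,-1.46,0.05],[0,0.0,4.4]],[0.5,[0.14,-1.47,0.05],[0,0.0,4.5]],[0.5,[0.02,-1.48,0.05],[0,0.0,4.4]],[0.5,[-0.09,-1.48,0.05],[0,0.0,4.5]],[0.5,[-0.21,-1.46,0.05],[0,0.0,4.4]],[0.5,[-0.32,-1.45,0.05],[0,0.0,4.5]],[0.5,[-0.43,-1.42,0.05],[0,0.1,4.4]],[0.5,[-0.54,-1.37,0.04],[-0.1,0.0,4.5]]]
```

View pics/w30.png

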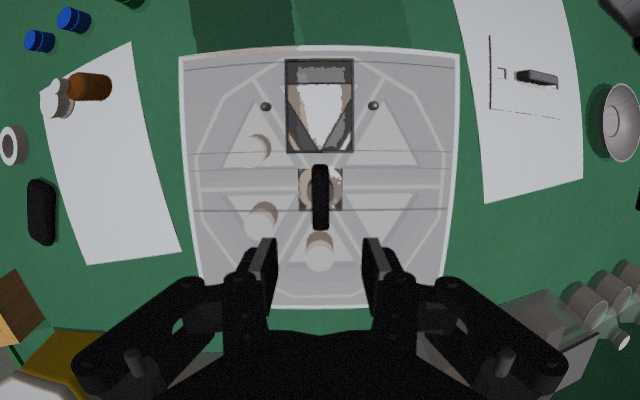

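View pics/side30.png

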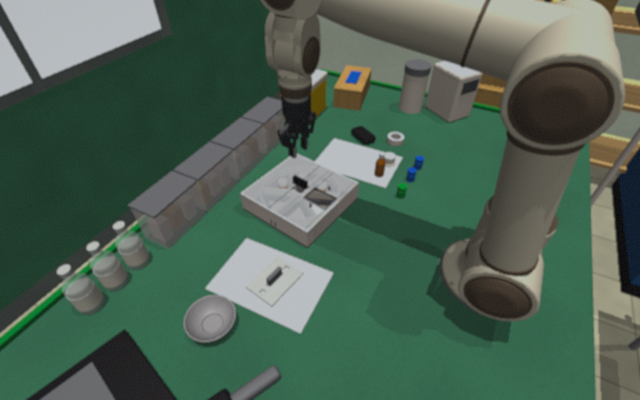

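View pics/top30.png

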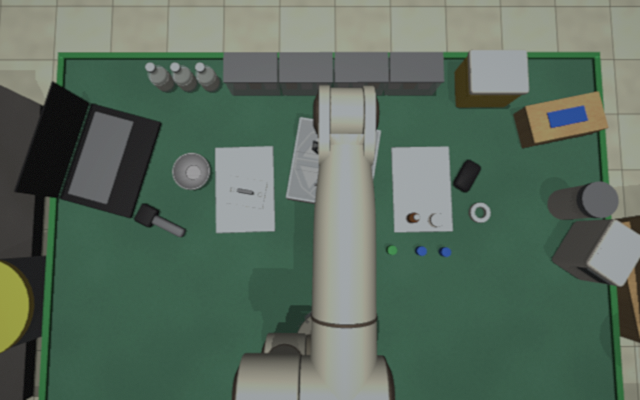

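Call:
{"api": "play_rows", "payload": {"rows": [[0.5,[1.3,-0.7,0],[0,0,4.5]],[0.5,[1.3,-0.8,0],[0,0,4.5]],[0.5,[1.2,-0.9,0],[0,0,4.5]],[0.5,[1.1,-1,0],[0,0,4.5]],[0.5,[1,-1,0],[0,0,4.5]],[0.5,[1,-1.1,0],[0,0,4.5]],[0.5,[0.9,-1.2,0],[0,0,4.5]],[0.5,[0.8,-1.3,0],[0,0,4.5]],[0.5,[0.7,-1.3,0],[0,0,4.5]],[0.5,[0.6,-1.4,0],[0,0,4.5]],[0.5,[0.5,-1.4,0],[0,0,4.5]],[0.5,[0.4,-1.4,0],[0,0,4.5]]]}}

```text
time: 53.7
ee_pos: [0.5247, 0.1703, 0.2036]
tcp_rot: [-179.8, 0.6, 23.4]
wrist_force: [0.9, 0.0, 0.3]
opening: 0.0427
```

Call:
{"api": "play_rows", "payload": {"rows": [[0.5,[0.2,-1.5,0],[0,0,4.5]],[0.5,[0.1,-1.5,0],[0,0,4.5]],[0.5,[0,-1.5,0],[0,0,4.5]],[0.5,[-0.1,-1.5,0],[0,0,4.5]],[0.5,[-0.2,-1.5,0],[0,0,4.5]],[0.5,[-0.3,-1.5,0],[0,0,4]],[0.5,[-0.4,-1,0],[0,0,2]],[0.5,[0,0,0],[0,0,0]],[0.5,[0,0,0],[0,0,0]]]}}

```text
time: 54.6
ee_pos: [0.4972, 0.2735, 0.1995]
tcp_rot: [179.7, 1.0, -6.3]
wrist_force: [0.0, -0.1, -0.2]
opening: 0.0426
```

```bash
python3 plan.py 0.494 0.278 0.1 -9.8 0.5 6
python3 - <<'E'
from h import *
p=cam('wrist'); save(p,'w31')
print([(np.round(d['point'],4).tolist(),round(d['confidence'],2)) for d in spotter.spot_in(p,'cover')])
E
```

```text
t 54.6 at [0.4972 0.2735 0.1995] [179.7    0.95  -6.26] open 0.0426 F [ 0.  -0.1 -0.2]
[[0.5,[-0.03,-0.08,1.66],[0.1,0.2,0.6]],[0.5,[-0.04,-0.07,1.66],[0.0,0.1,0.6]],[0.5,[-0.04,-0.07,1.66],[0.1,0.2,0.6]],[0.5,[-0.05,-0.07,1.66],[0.0,0.1,0.6]],[0.5,[-0.06,-0.07,1.65],[0.1,0.2,0.6]],[0.5,[-0.06,-0.07,1.66],[0.0,0.1,0.5]]]
[([0.4948, 0.2819, 0.0076], 0.57)]
```

View pics/w31.png

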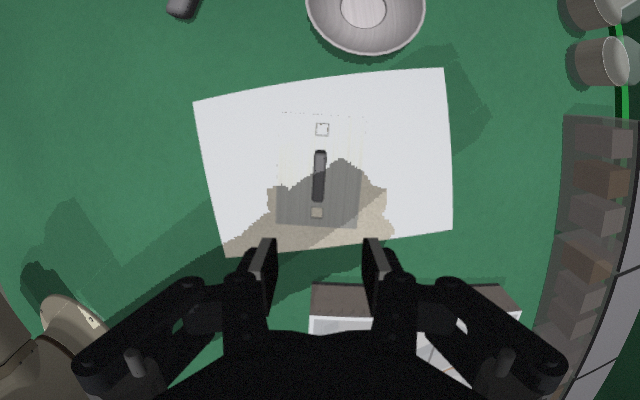

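Run:
```python
from h import *
p=cam('wrist')
X=unproj(p,[[322,130],[317,212]],.003); print(X,X.mean(0)); d=X[0]-X[1]; print(np.linalg.norm(d),np.degrees(np.arctan2(d[1],d[0]))-90)
X=unproj(p,[[321,152],[318.5,199]],.035); print(X,X.mean(0)); d=X[0]-X[1]; print(np.degrees(np.arctan2(d[1],d[0]))-90)
```

```text
[[0.50257361 0.32293817 0.003     ]
 [0.48717662 0.23339839 0.003     ]] [0.49487511 0.27816828 0.003     ]
0.09085394454124922 -9.75698706017225
[[0.4997372  0.30382877 0.035     ]
 [0.49213348 0.25740792 0.035     ]] [0.49593534 0.28061835 0.035     ]
-9.302413490044799
```

Call:
{"api": "play_rows", "payload": {"rows": [[0.5,[-0.1,-0.2,1.7],[0.1,0.2,0.8]],[0.5,[-0.1,-0.1,1.7],[0.1,0.2,0.8]],[0.5,[0,-0.1,1.7],[0.1,0.2,0.8]],[0.5,[0,-0.1,1.7],[0,0.2,0.7]],[0.5,[0,0,1.7],[0,0.1,0.4]],[0.5,[0,0,1.5],[0,0,0]],[0.5,[0,0,0],[0,0,0]],[0.5,[0,0,0],[0,0,0]]]}}

```text
time: 55.55
ee_pos: [0.4974, 0.2743, 0.0979]
tcp_rot: [-179.9, -0.2, -10.1]
wrist_force: [0.1, 0.5, 0.8]
opening: 0.0426
```

```bash
python3 plan.py 0.4941 0.2784 0.0225 -9.9 0.5 6
python3 - <<'E'
from h import *
p=cam('wrist'); save(p,'w32')
E
```

```text
t 55.55 at [0.4974 0.2743 0.0979] [-1.7992e+02 -1.6000e-01 -1.0080e+01] open 0.0426 F [0.1 0.5 0.8]
[[0.5,[-0.07,-0.06,1.26],[0,0,0]],[0.5,[-0.07,-0.06,1.26],[0,0,0]],[0.5,[-0.07,-0.06,1.26],[0,0,0]],[0.5,[-0.07,-0.05,1.25],[0,-0.1,-0.1]],[0.5,[-0.07,-0.06,1.26],[0,0,0]],[0.5,[-0.06,-0.05,1.25],[-0.1,-0.1,-0.1]]]
```

View pics/w32.png

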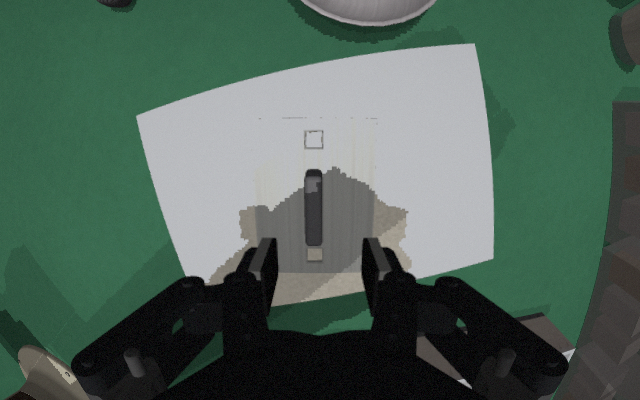

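Call:
{"api": "play_rows", "payload": {"rows": [[0.5,[-0.2,-0.3,1.1],[0,-0.1,-0.1]],[0.5,[-0.1,-0.1,1.2],[0,-0.1,-0.1]],[0.5,[0,0,1.2],[0,0,0]],[0.5,[0,0,1.2],[0,0,0]],[0.5,[0,0,1.2],[0,0,0]],[0.5,[0,0,0.7],[0,0,0]],[0.5,[0,0,0],[0,0,0]],[0.5,[0,0,0],[0,0,0]]]}}

```text
time: 56.4
ee_pos: [0.4953, 0.2793, 0.0269]
tcp_rot: [-179.9, 0.0, -9.8]
wrist_force: [0.5, -0.8, 0.1]
opening: 0.0423
```

```bash
python3 plan.py 0.4941 0.2784 0.0225 -9.9 0.5 1
```

```text
t 56.4 at [0.4953 0.2793 0.0269] [-1.7989e+02  2.0000e-02 -9.8500e+00] open 0.0423 F [ 0.5 -0.8  0.1]
[[0.5,[-0.11,0.11,0.44],[-0.1,0.0,0.1]]]
```

Call:
{"api": "play_rows", "payload": {"rows": [[0.5,[-0.1,0.1,0.4],[0,0,0]],[0.5,[0,0,0],[0,0,0]],[0.8,[0,0,0],[0,0,0]],[1,[0,0,0],[0,0,0]],[1,[0,0,0],[0,0,0]],[1,[0,0,0],[0,0,0]],[1,[0,0,0],[0,0,0]],[1,[0,0,0],[0,0,0]]], "newtons": 60}}

```text
time: 57.2
ee_pos: [0.495, 0.2788, 0.0243]
tcp_rot: [-179.8, -0.1, -9.9]
wrist_force: [1.0, -0.2, -0.1]
opening: 0.0104
```

Call:
{"api": "play_rows", "payload": {"rows": [[1,[0,0,-0.6],[0,0,0]],[1,[0,0,-1.5],[0,0,0]],[1,[0,0,-2.5],[0,0,0]],[1,[0,0,-3],[0,0,0]],[1,[0,0,-3],[0,0,0]],[1,[0,0,-3],[0,0,0]],[1,[0,0,-2],[0,0,0]],[1,[0,0,0],[0,0,0]],[1,[0,0,0],[0,0,0]]]}}

```text
time: 58.1
ee_pos: [0.4936, 0.2778, 0.1927]
tcp_rot: [-179.7, -0.2, -9.8]
wrist_force: [0.9, 0.0, -3.0]
opening: 0.0109
```

```bash
python3 plan.py 0.5012 0.0066 0.19 -9.8 1 12
python3 - <<'E'
from h import *
p=cam('wrist'); save(p,'w33')
E
```

```text
t 58.1 at [0.4936 0.2778 0.1927] [-1.7973e+02 -1.7000e-01 -9.8500e+00] open 0.0109 F [ 0.9  0.  -3. ]
[[1.0,[0.45,2.22,0.01],[0,0,0]],[1.0,[0.45,2.22,0.01],[0,0,0]],[1.0,[0.45,2.21,0.01],[0,0,0]],[1.0,[0.45,2.22,0.02],[0,0,0]],[1.0,[0.45,2.21,0.01],[0,0,0]],[1.0,[0.45,2.22,0.02],[0,0,0]],[1.0,[0.45,2.21,0.01],[0,0,0]],[1.0,[0.45,2.22,0.02],[-0.1,0,0]],[1.0,[0.45,2.21,0.02],[0,0,0]],[1.0,[0.45,2.22,0.02],[-0.1,-0.1,0]],[1.0,[0.45,2.21,0.02],[0,0,0]],[1.0,[0.44,2.22,0.02],[-0.1,-0.1,0]]]
```

View pics/w33.png

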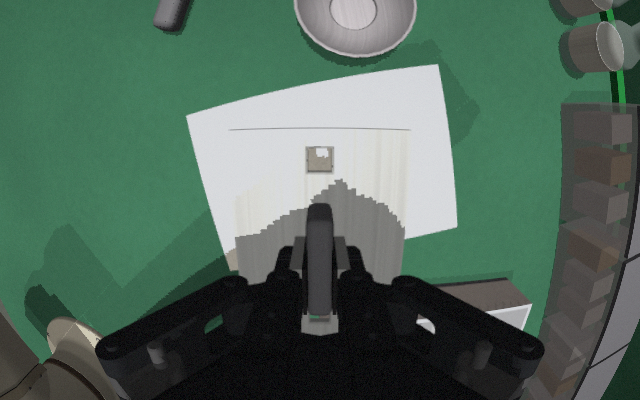

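Call:
{"api": "play_rows", "payload": {"rows": [[1,[0.4,2.2,0],[0,0,0]],[1,[0.4,2.2,0],[0,0,0]],[1,[0.4,2.2,0],[0,0,0]],[1,[0.4,2.2,0],[0,0,0]],[1,[0.4,2.2,0],[0,0,0]],[1,[0.4,2.2,0],[0,0,0]],[1,[0.4,2.2,0],[0,0,0]],[1,[0.4,2.2,0],[0,0,0]],[1,[0.4,2.2,0],[0,0,0]],[1,[0.4,2.2,0],[0,0,0]],[1,[0.4,2,0],[0,0,0]],[1,[0,0,0],[0,0,0]]]}}

```text
time: 59.35
ee_pos: [0.4886, 0.0236, 0.1738]
tcp_rot: [179.7, 1.2, -9.7]
wrist_force: [0.2, 1.1, -2.0]
opening: 0.0107
```

```bash
python3 plan.py 0.5012 0.0066 0.135 -9.8 1 5
```

```text
t 59.35 at [0.4886 0.0236 0.1738] [179.66   1.2   -9.7 ] open 0.0107 F [ 0.2  1.1 -2. ]
[[1.0,[0.32,0.29,0.77],[0.1,0.2,0.0]],[1.0,[0.32,0.29,0.77],[0.1,0.2,0.0]],[1.0,[0.32,0.29,0.77],[0.0,0.3,0.0]],[1.0,[0.31,0.29,0.78],[0.1,0.2,0.1]],[1.0,[0.31,0.29,0.78],[0.0,0.3,0.0]]]
```

Call:
{"api": "play_rows", "payload": {"rows": [[1,[0.4,0.5,0.6],[0.1,0.3,0]],[1,[0.4,0.5,0.6],[0.1,0.3,0]],[1,[0.4,0.4,0.7],[0.1,0.3,0]],[1,[0.2,0.1,0.8],[0,0.3,0]],[1,[0.1,0,0.5],[0,0,0]],[1,[0,0,0],[0,0,0]],[1,[0,0,0],[0,0,0]]]}}

```text
time: 60.05
ee_pos: [0.5, 0.0066, 0.1351]
tcp_rot: [180.0, 0.2, -9.6]
wrist_force: [0.1, -0.1, -1.1]
opening: 0.0109
```

```bash
python3 plan.py 0.5012 0.0066 0.115 -9.8 1 2
```

```text
t 60.05 at [0.5    0.0066 0.1351] [179.97   0.2   -9.61] open 0.0109 F [ 0.1 -0.1 -1.1]
[[1.0,[0.06,-0.01,1.0],[0.0,0.1,0.1]],[1.0,[0.06,-0.01,1.01],[0.0,0.1,0.1]]]
```

Call:
{"api": "play_rows", "payload": {"rows": [[1,[0.1,0,0.8],[0,0.1,0.1]],[1,[0,0,0.6],[0,0,0]],[1,[0,0,0],[0,0,0]],[1,[0,0,0],[0,0,0]]]}}

```text
time: 60.45
ee_pos: [0.5013, 0.007, 0.1203]
tcp_rot: [180.0, 0.0, -9.7]
wrist_force: [-0.4, -0.8, -1.5]
opening: 0.0109
```

```bash
python3 plan.py 0.5012 0.0066 0.112 -9.8 1 1
python3 - <<'E'
from h import *
p=cam('wrist'); save(p,'w34')
p=cam('side'); zoom(p,'s34',230,380,140,250,5)
E
```

```text
t 60.45 at [0.5013 0.007  0.1203] [ 1.7998e+02  4.0000e-02 -9.6800e+00] open 0.0109 F [-0.4 -0.8 -1.5]
[[1.0,[0,0.04,0.83],[0.0,0.0,0.1]]]
```

View pics/w34.png

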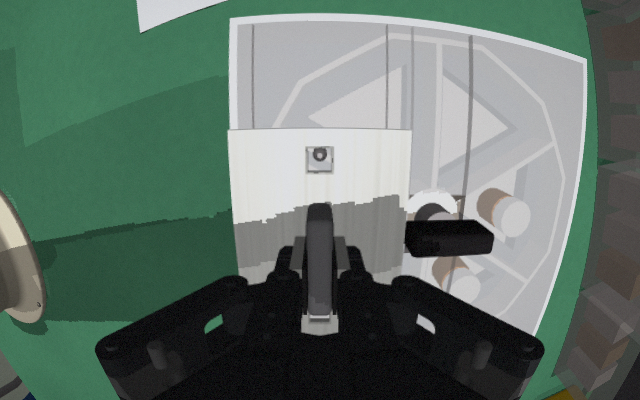

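View pics/s34.png

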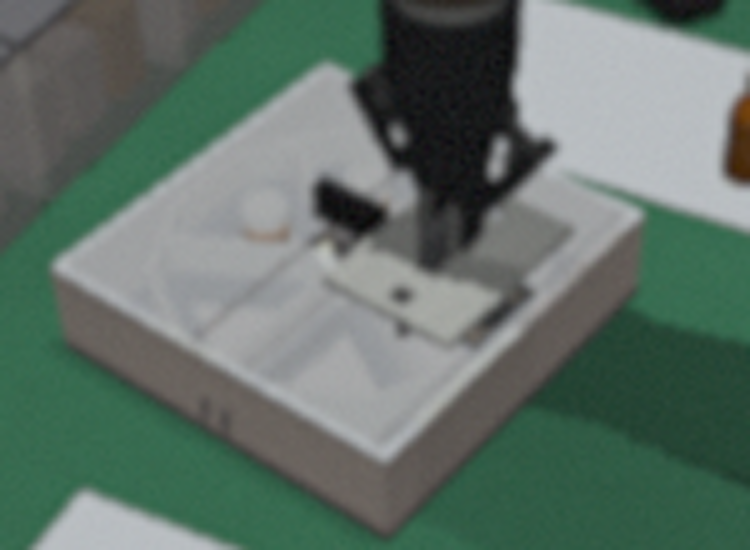

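Call:
{"api": "play_rows", "payload": {"rows": [[1,[0,0.05,0.5],[0,0,0.1]],[1,[0,0,0.5],[0,0,0]],[1,[0,0,0.5],[0,0,0]],[1,[0,0,0.3],[0,0,0]],[1,[0,0,0],[0,0,0]]]}}

```text
time: 61.05
ee_pos: [0.5013, 0.0063, 0.1011]
tcp_rot: [180.0, 0.0, -9.8]
wrist_force: [0.1, -0.2, -2.5]
opening: 0.0106
```

```bash
python3 plan.py 0.5012 0.0066 0.0935 -9.8 1 1
python3 - <<'E'
from h import *
p=cam('wrist'); save(p,'w35')
E
```

```text
t 61.05 at [0.5013 0.0063 0.1011] [ 1.7999e+02  2.0000e-02 -9.8000e+00] open 0.0106 F [ 0.1 -0.2 -2.5]
[[1.0,[-0.02,-0.02,0.76],[0.0,0.0,0.0]]]
```

View pics/w35.png

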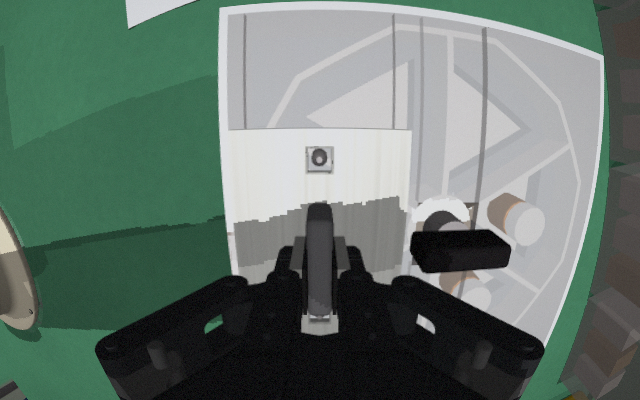

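Call:
{"api": "play_rows", "payload": {"rows": [[1,[0,0,0.3],[0,0,0]],[1,[0,0,0.3],[0,0,0]],[1,[0,0,0.2],[0,0,0]],[1,[0,0,0],[0,0,0]],[1,[0,0,0],[0,0,0]]]}}

```text
time: 61.6
ee_pos: [0.5019, 0.0063, 0.0946]
tcp_rot: [-180.0, -0.1, -9.8]
wrist_force: [-0.5, -0.9, -2.6]
opening: 0.0108
```

Call:
{"api": "play_rows", "payload": {"rows": [[1,[0,0,0.2],[0,0,0]],[1,[0,0,0.1],[0,0,0]],[1,[0,0,0],[0,0,0]]]}}

```text
time: 61.9
ee_pos: [0.5021, 0.0063, 0.0945]
tcp_rot: [-180.0, -0.3, -9.8]
wrist_force: [-0.1, -0.4, -2.7]
opening: 0.0105
```

Call:
{"api": "play_rows", "payload": {"rows": [[1,[0,0,0.3],[0,0,0]],[1,[0,0,0.2],[0,0,0]],[1,[0,0,0],[0,0,0]]]}}

```text
time: 62.2
ee_pos: [0.5023, 0.0063, 0.0948]
tcp_rot: [-179.9, -0.5, -9.8]
wrist_force: [-0.2, -0.1, -2.1]
opening: 0.0107
```

Run:
```python
from h import *
p=cam('wrist'); save(p,'w36')
p=cam('side'); zoom(p,'s36',230,380,140,250,5)
```

```text
(no output)
```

View pics/w36.png

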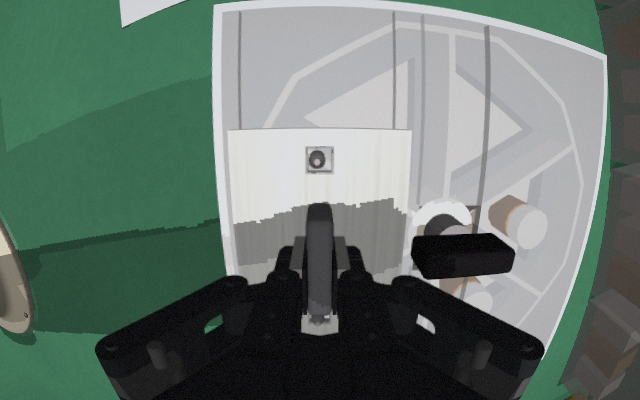

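View pics/s36.png

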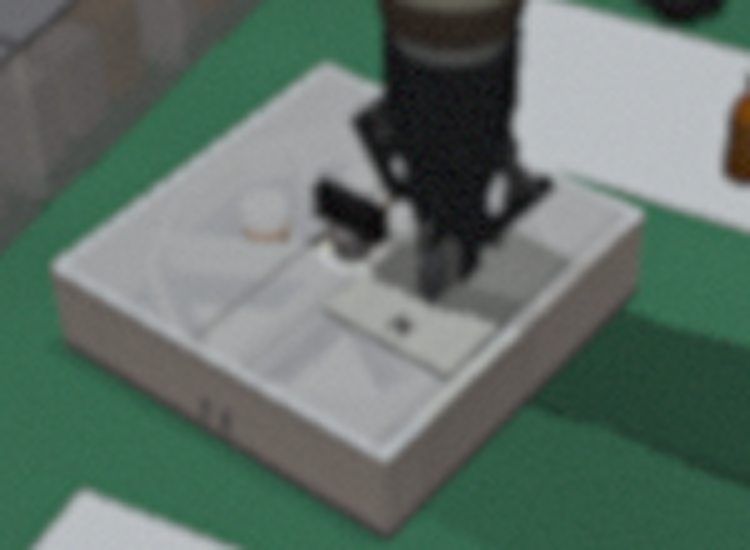

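Call:
{"api": "play_rows", "payload": {"rows": [[1,[-0.1,0,0],[0,-0.5,0]],[1,[0,0,0.1],[0,0,0]],[1,[0,0,0],[0,0,0]]]}}

```text
time: 62.6
ee_pos: [0.5018, 0.0064, 0.0943]
tcp_rot: [-179.9, 0.0, -9.8]
wrist_force: [-0.5, -0.5, -1.0]
opening: 0.0105
```

Call:
{"api": "play_rows", "payload": {"rows": [[1,[0,0,0.2],[0,0,0]],[0.8,[0,0,0],[0,0,0]],[0.6,[0,0,0],[0,0,0]],[0.5,[0,0,0],[0,0,0]],[0.5,[0,0,0],[0,0,0]],[0.5,[0,0,-1],[0,0,0]],[0.5,[0,0,-2],[0,0,0]],[0.5,[0,0,-3],[0,0,0]],[0.5,[0,0,-3],[0,0,0]],[0.5,[0,0,-3],[0,0,0]],[0.5,[0,0,-3],[0,0,0]],[0.5,[0,0,0],[0,0,0]]]}}

```text
time: 63.8
ee_pos: [0.5008, 0.0062, 0.2508]
tcp_rot: [-179.9, 0.2, -9.8]
wrist_force: [0.1, -0.2, -0.2]
opening: 0.0427
```

Run:
```python
from h import *
p=cam('wrist'); zoom(p,'w37',220,480,40,280,2.4)
p=cam('side'); zoom(p,'s37',230,380,140,250,5)
```

```text
(no output)
```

View pics/w37.png

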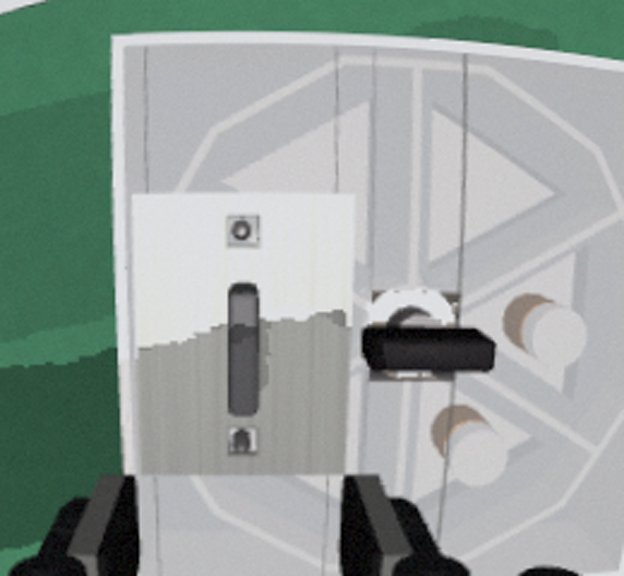

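View pics/s37.png

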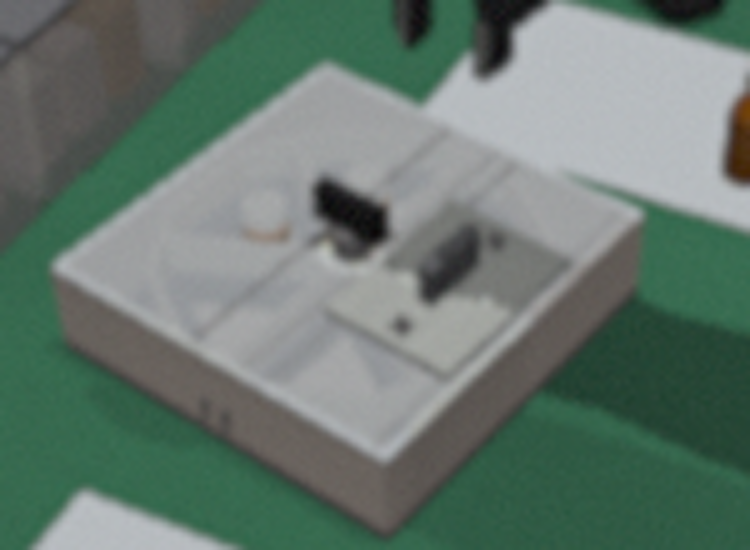

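Run:
```python
from h import *
p=cam('side'); save(p,'sf')
print(job_done(), get_obs()['time'])
```

```text
the job is handed in; nothing more can be done
the job is handed in; nothing more can be done
```

View pics/sf.png

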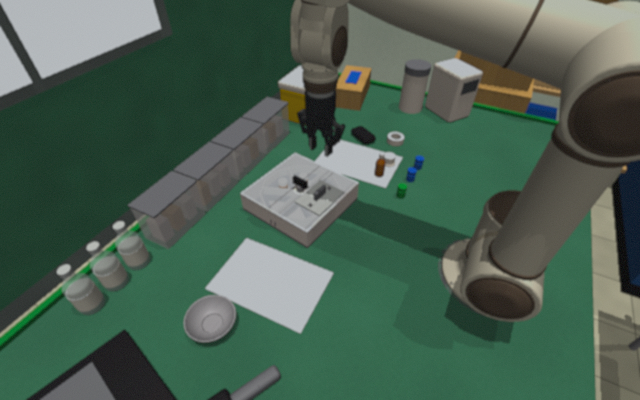

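The job is done and handed in at about 64 s of the 210 s. Three amber pots were on the liner, and each now stands upright in its own well (0, 1 and 2). I turned the turret one click after each pot, so empty well 3 is under the port. The cover plate is back on its pins.

**Last checks:** the wrist and side pictures show both pins through the cover's holes with the plate flat. The knob is in line with the housing. Only the tall bottle and the tub are left on the stock liner. The other things on the trolley look unmoved.

**What went wrong or disagreed:**
- **First knob grip:** it caught the hub, with the fingers stopping at 20 mm instead of about 13 mm. I opened, raised the gripper 9 mm and gripped the knob properly.
- **Seating the cover:** the tool stopped going down at about 94 mm, the height I expected for a seated plate. The wrist force did not clearly show contact there until I took out a 0.5° tilt. The pictures after release show the plate seated.

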